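Level a kiln shelf with shims, load the test tiles and set the damper

ROBOT

A 6-joint arm with a two-finger parallel gripper is mounted at the origin on the work surface. World frame = base frame: x ahead of the robot, y to its left, z up, the work surface at z = 0. Lengths are in m, angles in rad, forces in N, time in s.
With the tool pointing down it reaches from about 0.375 to 0.9 m from the base axis. Payload 3.1 kg.
Tool frame: the origin (TCP) lies between the finger pads; the fingertips stand 19 mm ahead of it and the grasp point (between the pads) is the TCP; z points along the fingers, y is the direction in which the jaws open and shut (so a half turn about z gives the same grasp; the last joint's range is limited). The gripper opens to 85 mm and grips with 20 to 120 N. Pads are 22 mm wide; open, the fingers measure 114 mm over their backs; the gripper's body (76 mm by 85 mm) begins 54 mm behind the grasp point. The pads swing forward as they close: fully open they stand 13 mm farther back than shut.
Start: joints at [-1.31, 0.527, 1.433, -0, 1.181, -0.178], TCP at [0.266, -0.566, 0.25] pointing down, gripper open.
Joint ranges: [-3.08, 3.08], [-0.75, 2.2], [0.22, 2.44], [-1.43, 4.57], [0, 2.65], [-2.85, 2.85]. Speed limits (rad/s): [2.79, 2.79, 3.14, 3.14, 3.14, 3.14].

INTERFACE

Orientations are given as a unit quaternion [x, y, z, w].
In Python, from station import manip, optics, job gives the robot as it stands.
- The arm moves only by the shell command python3 -m inch 'ROWS' [OPENING] [FORCE]. ROWS is JSON, one flat list of numbers, 4 for each row, row after row: the shift along the world's x, y, z in cm, then the turn about the world's z in rad. A call has 1 to 20 rows; each row shifts and turns the commanded pose from where the row before left it; what a row does not reach is not made up. A row lasts 1/8 s, in which the tool goes at most 62.5 mm and 10.7 degrees, less where a joint would pass 70% of its speed; a pose out of reach is approached as far as the arm can. A call with a gripper value outside its range is refused whole. OPENING is the opening in per cent of the stroke, from 0 (shut) to 100 (fully open), set as the call begins (- or left out, the last holds). The fingers move at their own pace and stop on an object; FORCE is the grip in N (left out, the last holds). Time passes only in rows, so rows that do not move let the fingers close. It gives the time, the measured TCP pose, the force and the opening at its end, in the units of the state.
- manip.sense(): the state, without advancing time (a new reading comes with each control period).
- optics.snapshot(name): name is "scene" or "top"; returns (picture, depth): 480x640x3 uint8, red, green, blue; 480x640 float32, m along the optical axis (not along the pixel's ray), 0 where there is no reading.
- optics.camera_model(name): a dict with "mtx" (3x3 intrinsics, pixels), "camera_from_world" (4x4, takes a point from world to camera coordinates). Camera axes: x right, y up, looking along -z (the intrinsics and any distortion apply to the point x, -y, -z); pixel columns grow to the right and rows downward; lengths in m; the calibration is good to about 2 mm. A picture is of the moment at which its call begins. camera_model takes no time and is no camera call.
- job.sign_off(): hands the job in, once; it reports no verdict.
The state is a dict: "t": time; "q": joint angles; "qd": joint speeds; "tau": joint torques, N m; "tcp_pos": TCP position; "tool_rot": TCP orientation; "force": force on the tool from outside, world axes, zero at the start; "ft_torque": the same for the moment, N m; "finger_gap": opening from 0.0 (shut) to 1.0 (fully open).
Only numpy, scipy, OpenCV 4.12 (cv2) and the standard library are available. Lean on these libraries where they do the work, as an engineer would, in place of code of your own. Each camera call takes 0.05 s, during which the arm holds its last target.

TASK

Get the kiln car ready for a test firing. First clear the spent black test bar from the deck onto the cork mat; then stack shims on the blue square of the deck, choosing those that together match the height of the prop standing on the deck's other end, and lay the kiln shelf across prop and stack, centred over the deck and level. Then lay every glaze test tile flat on the shelf, side by side, and last of all slide the damper grip to the orange marker. Surplus shims may lie where they are; leave the beaker, the glaze jar and the bowl where they stand.

Things in the scene. Friction and masses are not known exactly. Their poses are not given: they have to be found in the camera images.
- deck_centre (a point): Kiln car deck: fixed cream slab 120 (its x) x 270 (its y) x 20 mm thick on the bench. This point is the centre of its top face (20 mm above the bench); its z is up. A prop stands fixed on it 65 mm from the centre along +y. Its place and yaw vary.
- shim_square (a point): Centre of the blue-outlined square (46 mm) on the deck's top face, 65 mm from the deck centre along the deck's -y: here the shim stack is built.
- shelf_mid (a point): Kiln shelf: loose off-white plate 66 (x) x 190 (y) x 12 mm (z), 320 g, lying on the bench at the start. This point is its centre, half-way up.
- spent_bar_mid (a point): Spent test bar: loose black bar 70 (x) x 26 (y) x 16 mm (z), 60 g, left lying on the deck over the blue square at the start. This point is its centre, half-way up.
- cork_mat_top (a point): Centre of the top face of the fixed cork mat, 100 (x) x 90 (y) x 4 mm thick, on the bench to the right of the deck.
- damper_top (a point): Top of the black grip of the damper slider (a slider on a fixed aluminium track at the left of the bench). Its y axis is the direction along the track, towards the free end: the grip starts within 30 mm of the -y end and can slide 120 mm towards +y in all; it stays where it is left (friction about 1.5 N). The grip is a block 28 (x, across the track) x 20 (y, along the track) x 40 mm tall; its underside is 14 mm above the bench, this point 54 mm.
- mark_tip (a point): Tip of the fixed orange marker, a thin block 24 mm long (x, across the track), 6 mm wide (y), 16 mm high, 35 mm from the middle line of the slider track. Same axes as the track: the damper is set when the middle of the grip is level with this marker along y.
- prop24_top (a point): Centre of the top face of the round white kiln prop with a blue band, 44 mm diameter, 24 mm tall, fixed. One of the three props stands on the deck, 65 mm along +y from its centre; the other two are spares on a plywood board behind the deck and are not used.
- prop30_top (a point): Centre of the top face of the round white kiln prop with a green band, 44 mm diameter, 30 mm tall, fixed. One of the three props stands on the deck, 65 mm along +y from its centre; the other two are spares on a plywood board behind the deck and are not used.
- prop36_top (a point): Centre of the top face of the round white kiln prop with a yellow band, 44 mm diameter, 36 mm tall, fixed. One of the three props stands on the deck, 65 mm along +y from its centre; the other two are spares on a plywood board behind the deck and are not used.
- shim6a_mid (a point): Loose square shim plate, cream, 40 x 40 mm, 6 mm thick, lying flat at the right of the bench; this point is its centre, half-way up. May be absent (four or five of the five shims are there).
- shim6b_mid (a point): Loose square shim plate, cream, 40 x 40 mm, 6 mm thick, lying flat at the right of the bench; this point is its centre, half-way up. May be absent (four or five of the five shims are there).
- shim12a_mid (a point): Loose square shim plate, terracotta, 40 x 40 mm, 12 mm thick, lying flat at the right of the bench; this point is its centre, half-way up. May be absent (four or five of the five shims are there).
- shim12b_mid (a point): Loose square shim plate, terracotta, 40 x 40 mm, 12 mm thick, lying flat at the right of the bench; this point is its centre, half-way up. May be absent (four or five of the five shims are there).
- shim18_mid (a point): Loose square shim plate, dark grey, 40 x 40 mm, 18 mm thick, lying flat at the right of the bench; this point is its centre, half-way up. May be absent (four or five of the five shims are there).
- tile_a_mid (a point): Loose square glaze test tile, blue, 36 x 36 x 12 mm thick, 30 g, lying flat in front of the deck; this point is its centre, half-way up. May be absent (three or four of the four are there).
- tile_b_mid (a point): Loose square glaze test tile, dark green, 36 x 36 x 12 mm thick, 30 g, lying flat in front of the deck; this point is its centre, half-way up. May be absent (three or four of the four are there).
- tile_c_mid (a point): Loose square glaze test tile, red, 36 x 36 x 12 mm thick, 30 g, lying flat in front of the deck; this point is its centre, half-way up. May be absent (three or four of the four are there).
- tile_d_mid (a point): Loose square glaze test tile, yellow, 36 x 36 x 12 mm thick, 30 g, lying flat in front of the deck; this point is its centre, half-way up. May be absent (three or four of the four are there).
- beaker: Bystander: small terracotta beaker, 40 mm across, 45 mm tall, standing near the tiles; origin at its underside.
- glaze_jar: Bystander: amber jar, 60 mm across, 80 mm tall; origin at its underside.
- bowl: Bystander: white bowl, 100 mm across, 45 mm tall; origin at its underside.

How it is judged:
By the outcome, as a careful person would: the job done as asked, in the order asked, and still so for the second after the job is handed in, with the robot touching nothing.
Of shim6a, shim6b, shim12a, shim12b, shim18 only 4 to 5 are there at a start; the rules pass over those that are not, and their reading is None.
Of tile_a, tile_b, tile_c, tile_d only 3 to 4 are there at a start; the rules pass over those that are not, and their reading is None.
At some moment in a run one of tile_a, tile_b, tile_c, tile_d, spent_bar may be knocked a few centimetres aside while the robot is not near it.
Once in a run the grip may slacken for a moment while it holds something.
It also fails if it takes over 210 s, if anything falls off the work surface, if the arm or the gripper's body presses on something with over 40 N, if the wrist force passes 120 N, or if a joint passes its speed limit or range.

## Working session

There is one attempt and no reset: what is moved stays moved. The work goes in short steps, Python scripts to look and compute and a shell command to move; the robot and the scene stay as the last step left them, time stands still between calls to the robot, and variables do not carry over. Pictures are saved under pics/ and viewed, and the job is handed in when it is done.

```bash
ls -la; mkdir -p pics; python3 - <<'E'
from station import manip, optics, job
import cv2
print(manip.sense())
for n in("scene","top"):
    p,d=optics.snapshot(n); cv2.imwrite(f"pics/{n}0.png",p[:,:,::-1])
    m=optics.camera_model(n); print(n,m)
    print(d.min(),d.max())
E
```

```text
total 12
drwxr-xr-x  3 agent agent 4096 Dec  6 16:42 .
drwxr-xr-x 23 root  root  4096 Dec  6 16:42 ..
drwxr-xr-x  2 agent agent 4096 Dec  6 16:42 pics
{'t': 0.0, 'q': array([-1.31048302e+00,  5.28477949e-01,  1.43390074e+00, -2.15795209e-06,
        1.18138837e+00, -1.78508146e-01]), 'qd': array([ 0.00019168,  0.00016096,  0.0005568 , -0.00071255,  0.00139009,
       -0.00094723]), 'tau': array([ 1.31702946e-03, -4.42346942e+01, -1.78025186e+01, -1.23369691e-04,
        8.54649232e-03,  5.58936875e-06]), 'tcp_pos': array([ 0.26539138, -0.56511329,  0.24932683]), 'tool_rot': array([ 9.76025210e-01,  2.17654788e-01, -4.54538352e-05, -1.08625061e-03]), 'force': array([ 0.43415   , -0.03263743, -0.58704321]), 'ft_torque': array([ 0.01847809, -0.03108562,  0.02059184]), 'finger_gap': 1.0022676973110076}
scene {'mtx': array([[615.63489286,   0.        , 325.81194669],
       [  0.        , 615.63489286, 240.41274614],
       [  0.        ,   0.        ,   1.        ]]), 'camera_from_world': array([[ 0.87916509,  0.47651307,  0.00200994, -0.52268241],
       [-0.35544949,  0.65298222,  0.66878239,  0.13835837],
       [ 0.3173711 , -0.58868456,  0.7434555 , -1.73222135],
       [ 0.        ,  0.        ,  0.        ,  1.        ]])}
0.0 3.780522
top {'mtx': array([[598.70432626,   0.        , 323.57335085],
       [  0.        , 598.70432626, 238.55066747],
       [  0.        ,   0.        ,   1.        ]]), 'camera_from_world': array([[-0.03558508, -0.99936116,  0.00331391,  0.03783859],
       [ 0.97933057, -0.03421077,  0.1993521 , -0.55754937],
       [-0.19911137,  0.01033938,  0.97992232, -1.24818029],
       [ 0.        ,  0.        ,  0.        ,  1.        ]])}
0.0 2.334637
```

View pics/scene0.png

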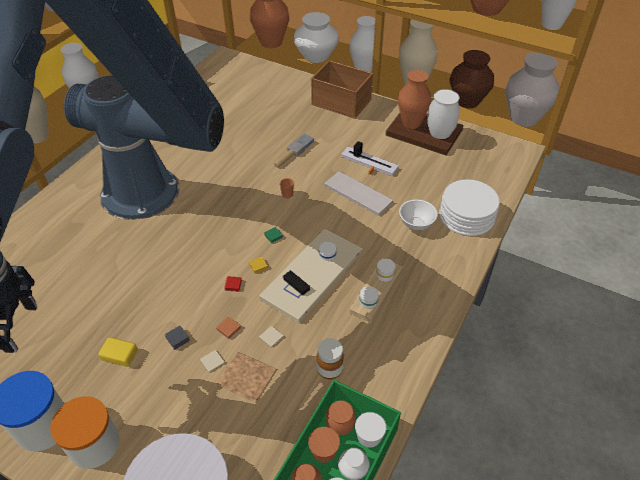

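View pics/top0.png

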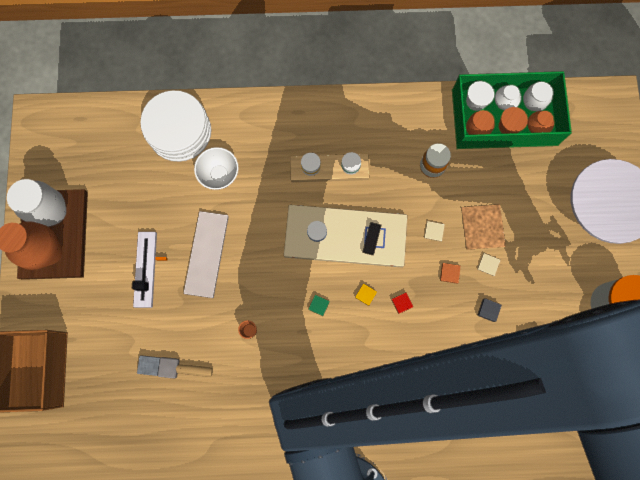

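```bash
python3 - <<'E'
import cv2
s=cv2.imread('pics/scene0.png');t=cv2.imread('pics/top0.png')
cv2.imwrite('pics/z1.png',cv2.resize(s[220:320,250:410],None,fx=5,fy=5,interpolation=cv2.INTER_CUBIC))
cv2.imwrite('pics/z2.png',cv2.resize(t[140:325,270:520],None,fx=3.2,fy=3.2,interpolation=cv2.INTER_CUBIC))
cv2.imwrite('pics/z3.png',cv2.resize(t[190:320,120:270],None,fx=4,fy=4,interpolation=cv2.INTER_CUBIC))
E
```

```text
(no output)
```

View pics/z1.png

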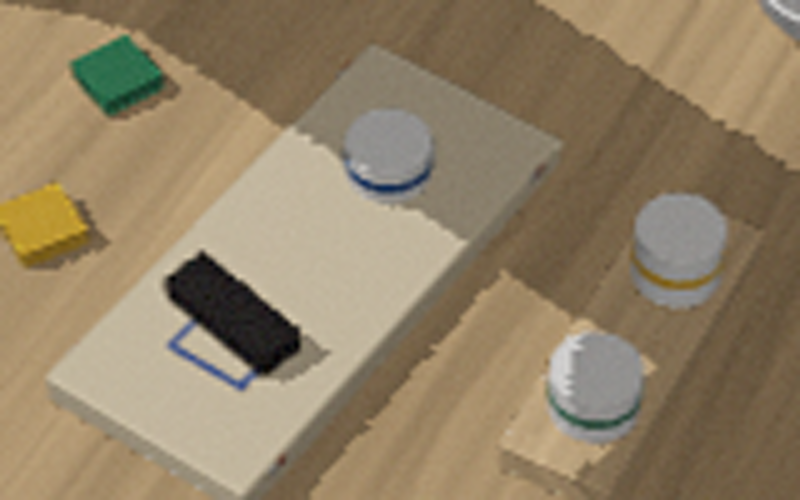

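View pics/z2.png

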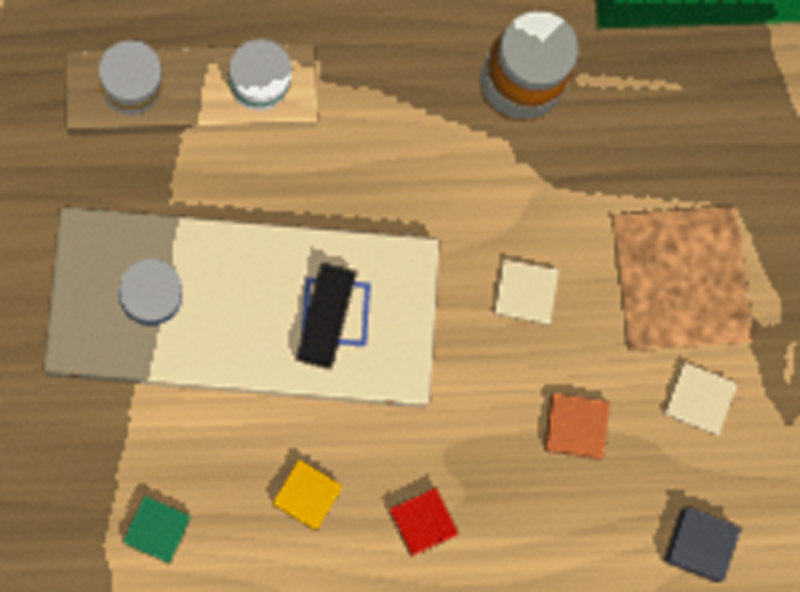

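View pics/z3.png

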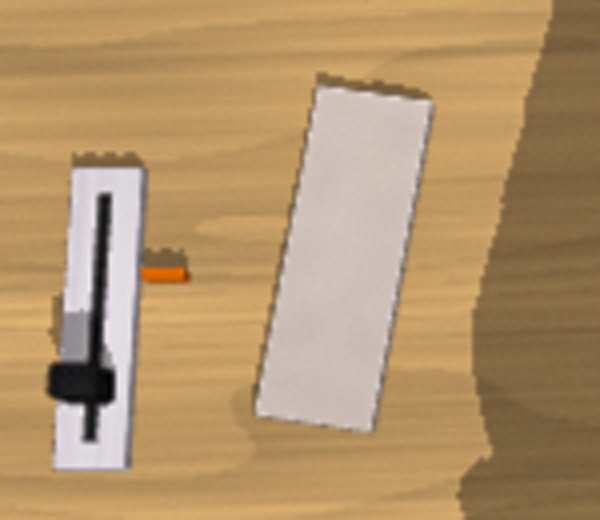

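```bash
cat > h.py <<'E'
import numpy as np, cv2
from station import manip, optics, job
def snap(n,save=None):
    p,d=optics.snapshot(n)
    if save: cv2.imwrite(f'pics/{save}.png',p[:,:,::-1])
    return p,d
def cam(n):
    m=optics.camera_model(n); K=m['mtx']; T=m['camera_from_world']; R=T[:3,:3]; C=-R.T@T[:3,3]; return K,T,R,C
def ray(n,uv):
    K,T,R,C=cam(n); uv=np.atleast_2d(np.asarray(uv,float))
    d=np.c_[(uv[:,0]-K[0,2])/K[0,0],-(uv[:,1]-K[1,2])/K[1,1],-np.ones(len(uv))]@R
    return C,d
def plane(n,uv,z):
    C,d=ray(n,uv); return (C+d*((z-C[2])/d[:,2])[:,None])
def cloud(n,dep):
    v,u=np.mgrid[:480,:640]; C,d=ray(n,np.c_[u.ravel(),v.ravel()])
    return (C+d*dep.reshape(-1,1)).reshape(480,640,3)
def proj(n,P):
    K,T,R,C=cam(n); P=np.atleast_2d(P); c=P@R.T+T[:3,3]; q=np.c_[c[:,0],-c[:,1],-c[:,2]]@K.T; return q[:,:2]/q[:,2:]
HSV={'blue':((98,110,40),(125,255,255)),'green':((65,90,30),(92,255,255)),'yellow':((18,190,110),(30,255,255)),'red':((0,215,90),(5,255,255)),
'terra':((5,130,120),(14,215,255)),'cream':((15,20,170),(40,110,255)),'grey':((95,20,30),(125,120,110)),'black':((0,0,0),(180,255,35)),'orange':((8,215,150),(16,255,255))}
def mask(p,c):
    return cv2.inRange(cv2.cvtColor(p,cv2.COLOR_RGB2HSV),*[np.array(x) for x in HSV[c]])
def blobs(m,n,z,amin=30):
    cs,_=cv2.findContours(m,cv2.RETR_EXTERNAL,cv2.CHAIN_APPROX_NONE); out=[]
    for c in cs:
        if cv2.contourArea(c)<amin: continue
        px=c[:,0].astype(float); P=plane(n,px,z)
        r=cv2.minAreaRect((P[:,:2]*1000).astype(np.float32))
        out.append((px.mean(0).round(1),cv2.contourArea(c),np.array(r[0]).round(1),np.array(r[1]).round(1),round(r[2],1)))
    return out
E
python3 - <<'E'
from h import *
p=cv2.imread('pics/top0.png')[:,:,::-1].copy()
_,d=snap('top'); np.save('d0.npy',d); X=cloud('top',d); np.set_printoptions(suppress=True,precision=1)
hsv=cv2.cvtColor(p,cv2.COLOR_RGB2HSV)
for nm,(u,v) in dict(green=(318,304),yellow=(366,293),red=(402,302),grey=(489,309),terra=(450,272),c1=(434,231),c2=(488,264),bar=(374,238),prop=(317,231),p30=(351,163),p36=(311,163),shelf=(207,255),deck=(350,230),deckS=(297,232),cork=(483,227),orange=(161,257),grip=(140,285),bench=(420,250),benchS=(270,250)).items():
    w=X[v-2:v+3,u-2:u+3].reshape(-1,3)*1000
    print(nm,hsv[v,u],np.median(w,0),w[:,2].std().round(2))
E
```

```text
green [ 74 176 119] [420.7  35.2  12.1] 2.63
yellow [ 22 255 224] [441.5 -71.8  11.7] 2.2
red [  3 248 190] [ 418.6 -150.5   11.1] 3.4
grey [120  12  84] [ 396.  -339.3   17.4] 2.59
terra [ 11 180 194] [ 481.5 -261.8   10.1] 2.5
c1 [ 22  70 225] [ 577.1 -233.7    5.5] 2.42
c2 [ 22  69 224] [ 497.1 -349.5    5.8] 3.01
bar [170  40  38] [559.9 -93.9  34.5] 2.36
prop [ 19  13 163] [579.1  31.9  43.2] 2.58
p30 [ 19  13 162] [730.4 -49.7  48.9] 251.88
p36 [ 19  12 164] [731.6  40.1  55.6] 2.47
shelf [ 12  28 208] [539.4 280.2   9.9] 2.4
deck [ 23  67 227] [583.  -42.1  20.5] 2.83
deckS [ 20  73 153] [583.   76.9  19.2] 2.79
cork [ 13 135 191] [ 583.5 -346.5    3.7] 2.23
orange [ 14 255 214] [538.2 384.2  11.1] 8.38
grip [75 17 30] [471.5 415.9  52.7] 3.04
bench [ 18 125 191] [ 536.3 -200.    -1.7] 3.61
benchS [ 18 123 120] [547.9 139.7  -0.3] 2.56
```

```bash
cat >> h.py <<'E'
def near(p,u,v,tol,win=40):
    lab=cv2.cvtColor(p,cv2.COLOR_RGB2LAB).astype(float); s=np.median(lab[v-2:v+3,u-2:u+3].reshape(-1,3),0)
    m=(np.linalg.norm((lab-s)*[0.7,1,1],axis=2)<tol).astype(np.uint8)
    w=np.zeros_like(m); w[max(0,v-win):v+win+1,max(0,u-win):u+win+1]=1; m&=w
    n,l=cv2.connectedComponents(m,connectivity=4); return (l==l[v,u]).astype(np.uint8)
def rect(n,m,z,size=None):
    c=max(cv2.findContours(m,cv2.RETR_EXTERNAL,cv2.CHAIN_APPROX_NONE)[0],key=cv2.contourArea)
    P=plane(n,c[:,0],z)[:,:2]*1000
    r=cv2.minAreaRect(P.astype(np.float32)); 
    f=m.copy(); cv2.drawContours(f,[c],-1,1,-1); v,u=np.nonzero(f); ce=plane(n,np.c_[u,v],z)[:,:2].mean(0)*1000
    (a,b),ang=r[1],r[2]
    if b>a: a,b,ang=b,a,ang+90   # ang = direction of long side
    return np.array(r[0]),ce,(round(a,1),round(b,1)),(ang+90)%180-90
E
python3 - <<'E'
from h import *
p=cv2.imread('pics/top0.png')[:,:,::-1].copy(); s=cv2.imread('pics/scene0.png')[:,:,::-1].copy()
np.set_printoptions(suppress=True,precision=1)
for nm,u,v,z,tol,win in [('green',318,304,12,22,25),('yellow',366,293,12,22,25),('red',402,302,12,22,25),('grey',489,309,18,14,25),('terra',450,272,12,22,25),('c1',434,231,6,22,25),('c2',488,264,6,22,25),('bar',374,238,36,15,40),('prop',317,231,44,30,25),('shelf',207,255,12,20,60),('cork',483,227,4,35,40)]:
    m=near(p,u,v,tol,win); print(nm,m.sum(),*rect('top',m,z/1000))
    if nm in('green','yellow','red','grey','terra','c1','c2','bar','prop','shelf','cork'):
        P=np.r_[rect('top',m,z/1000)[0]/1000,z/1000]; q=proj('scene',P)[0].round().astype(int)
        m=near(s,*q,tol,win); 
        if m.sum()>20: print('   scene',q,m.sum(),*rect('scene',m,z/1000))
# deck: valid of value mask
hsv=cv2.cvtColor(p,cv2.COLOR_RGB2HSV)
m=((hsv[...,1]<95)&(hsv[...,2]>120)).astype(np.uint8); w=np.zeros_like(m); w[200:270,278:412]=1; m&=w; m=cv2.morphologyEx(m,cv2.MORPH_CLOSE,np.ones((9,9)))
cv2.imwrite('pics/deckm.png',m*255); print('deck',rect('top',m,.02))
m=mask(p,'blue'); m[:,:350]=0;m[:,400:]=0; m[:215]=0;m[260:]=0; print('bluesq',m.sum(),rect('top',m,.02)) if m.sum() else 0
for c in('orange',): 
  m=mask(p,c); m[:,:150]=0;m[:,175:]=0;m[:240]=0;m[270:]=0;print(c,m.sum(),rect('top',m,.016))
E
```

```text
green 261 [419.   33.9] [418.8  33.9] (35.5, 35.4) 61.56863021850586
   scene [273 233] 151 [418.6  30.8] [419.2  31.3] (38.9, 35.8) 66.02293395996094
yellow 254 [438.9 -71.3] [438.8 -71.3] (35.2, 35.1) 56.83922576904297
   scene [258 263] 161 [438.7 -72.5] [438.6 -72.7] (36.8, 35.7) 55.60954666137695
red 249 [ 417.7 -150.6] [ 417.6 -150.7] (34.8, 34.0) 23.222444534301758
   scene [233 282] 161 [ 418.1 -152.3] [ 418.7 -152.1] (35.2, 34.0) -67.44215774536133
grey 325 [ 394.1 -340.9] [ 394.2 -340.8] (41.6, 37.6) -23.510337829589844
   scene [176 334] 268 [ 395.3 -343.5] [ 395.7 -343.8] (41.8, 39.0) 67.5024642944336
terra 323 [ 479.4 -262.1] [ 479.5 -262.1] (41.3, 39.2) -10.278396606445312
   scene [228 325] 580 [ 473.3 -249.9] [ 469.8 -247.4] (128.0, 60.8) -75.48544025421143
c1 293 [ 578.2 -234.4] [ 578.  -234.5] (39.4, 38.9) -13.502128601074219
   scene [271 335] 274 [ 578.5 -231.6] [ 578.  -235.1] (48.8, 41.3) 77.06909942626953
c2 301 [ 497.  -351.6] [ 496.9 -351.5] (39.6, 39.0) 64.72859191894531
   scene [211 360] 308 [ 494.4 -349.8] [ 496.5 -351.7] (48.3, 43.2) -24.915931701660156

[... 202 characters left out ...]
 -2.0064010620117188
   scene [328 245] 1570 [584.8  29.1] [590.2  17.8] (135.3, 125.4) -61.448028564453125
shelf 2405 [542.5 283.1] [541.3 283.3] (188.9, 64.8) -10.334724426269531
   scene [358 191] 1141 [542.4 282. ] [544.2 281.2] (190.3, 68.4) -10.397377014160156
cork 5481 [ 575.  -346.7] [ 575.4 -345. ] (191.0, 167.6) 87.9900131225586
   scene [242 373] 6103 [ 567.8 -344.4] [ 576.5 -348.1] (205.8, 183.3) -58.817434310913086
deck (array([571.8, -31.6]), array([571.4, -32.3]), (269.1, 122.3), 83.196044921875)
bluesq 2805 (array([ 542.3, -112.5]), array([559.1, -99.5]), (5.1, 2.0), -65.27532196044922)
orange 7650 (array([535.1, 382.7]), array([535.1, 382.7]), (20.3, 4.5), 87.99303436279297)
```

View pics/deckm.png

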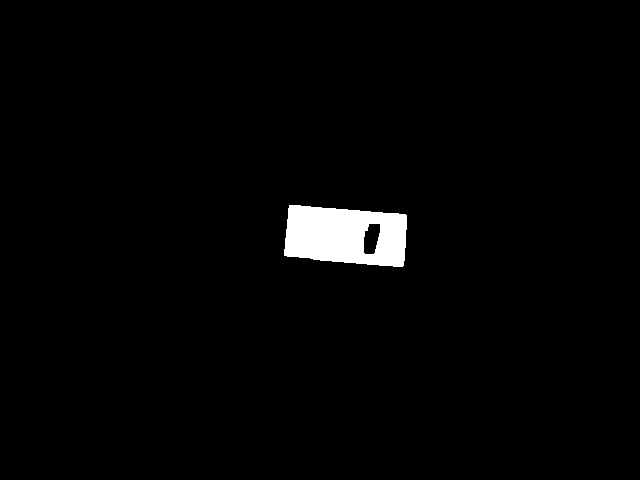

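```bash
python3 -m inch '[2.45,3.97,0,-0.06, 2.45,3.97,0,-0.06, 2.45,3.97,0,-0.06, 2.45,3.97,0,-0.06, 2.45,3.97,0,-0.06, 2.45,3.97,0,-0.06, 2.45,3.97,0,-0.06, 2.45,3.97,0,-0.06, 2.45,3.97,0,-0.06, 2.45,3.97,0,-0.06, 2.45,3.97,0,-0.06, 2.5,4.0,0,-0.06, 0,0,-3,0, 0,0,-3,0, 0,0,-3,0, 0,0,-3,0, 0,0,0,0]' 60 40
cat >> h.py <<'E'
def tcp():
    s=manip.sense(); x,y,z,w=s['tool_rot']; 
    from scipy.spatial.transform import Rotation as Ro
    R=Ro.from_quat(s['tool_rot']).as_matrix(); j=np.degrees(np.arctan2(R[1,1],R[0,1])); j=(j+90)%180-90
    print('t',round(s['t'],2),'tcp mm',(s['tcp_pos']*1000).round(1),'jaw deg',round(j,2),'gap',round(s['finger_gap'],3),'F',s['force'].round(1),'q6',s['q'][5].round(2), 'tilt',np.degrees(np.arccos(-R[2,2])).round(2)); return s
E
python3 -c "
from h import *
tcp()"
```

```text
t: 2.28
tcp_pos: [0.5582, -0.0884, 0.1281]
tool_rot: [0.99, -0.14, -0.003, -0.001]
force: [-0.6, 0.5, 0.6]
finger_gap: 0.6
t 2.27 tcp mm [558.2 -88.4 128.1] jaw deg 73.89 gap 0.6 F [-0.6  0.5  0.6] q6 1.5 tilt 0.35
```

```bash
python3 -m inch '[0.1,0,-3,0, 0,0,-3,0, 0,0,-1.5,0, 0,0,-0.8,0, 0,0,-0.4,0,0,0,0,0]'; python3 - <<'E'
from h import *
tcp(); p,d=snap('scene','s1'); p,d=snap('top','t1')
a=cv2.imread('pics/s1.png')[220:330,230:390];b=cv2.imread('pics/t1.png')[180:290,290:450]
cv2.imwrite('pics/m1.png',np.vstack([cv2.resize(a,None,fx=2.6,fy=2.6),cv2.resize(b,None,fx=2.6,fy=2.6)]))
E
```

```text
t: 3.02
tcp_pos: [0.5615, -0.0892, 0.0438]
tool_rot: [0.99, -0.14, 0.0, 0.0]
force: [0.2, -0.1, 0.1]
finger_gap: 0.603
t 3.02 tcp mm [561.5 -89.2  43.8] jaw deg 73.89 gap 0.603 F [ 0.2 -0.1  0.1] q6 1.5 tilt 0.06
```

View pics/m1.png

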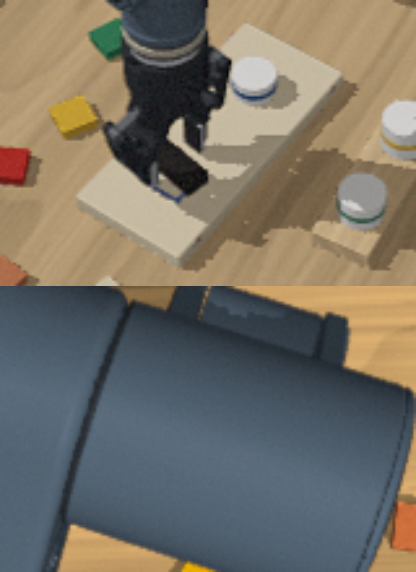

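```bash
python3 -m inch '[0,0,-0.3,0, 0,0,0,0]' 10 40;  python3 -m inch '[0,0,0,0, 0,0,0,0,0,0,0,0]'; python3 -c "
from h import *
tcp()"
```

```text
t: 3.38
tcp_pos: [0.5613, -0.0892, 0.0406]
tool_rot: [0.99, -0.14, 0.0, 0.0]
force: [0.4, 0.6, -0.2]
finger_gap: 0.296
t: 3.75
tcp_pos: [0.5613, -0.0891, 0.0405]
tool_rot: [0.99, -0.14, 0.0, 0.0]
force: [0.0, 0.3, 3.6]
finger_gap: 0.292
t 3.75 tcp mm [561.3 -89.1  40.5] jaw deg 73.89 gap 0.292 F [0.  0.3 3.6] q6 1.5 tilt 0.03
```

```bash
python3 -m inch '[0,0,2,0, 0,0,4,0, 0,0,4,0, 0.2,-2.6,0,0,0.2,-2.6,0,0,0.2,-2.6,0,0,0.3,-2.6,0,0,0.3,-2.6,0,0,0.3,-2.6,0,0,0.2,-2.6,0,0,0.2,-2.6,0,0,0.2,-2.6,0,0,0.2,-2.4,0,0,0,0,0,0]' - 60;python3 - <<'E'
from h import *
tcp(); p,d=snap('scene','s2'); p,d=snap('top','t2')
a=cv2.imread('pics/s2.png')[220:420,170:390];b=cv2.imread('pics/t2.png')[140:340,330:550]
cv2.imwrite('pics/m2.png',np.hstack([cv2.resize(a,None,fx=1.8,fy=1.8),cv2.resize(b,None,fx=1.8,fy=1.8)]))
E
```

```text
t: 5.5
tcp_pos: [0.5841, -0.3498, 0.1403]
tool_rot: [0.99, -0.141, 0.001, 0.0]
force: [-0.2, -0.1, -1.3]
finger_gap: 0.282
t 5.5 tcp mm [ 584.1 -349.8  140.3] jaw deg 73.75 gap 0.282 F [-0.2 -0.1 -1.3] q6 1.15 tilt 0.08
```

View pics/m2.png

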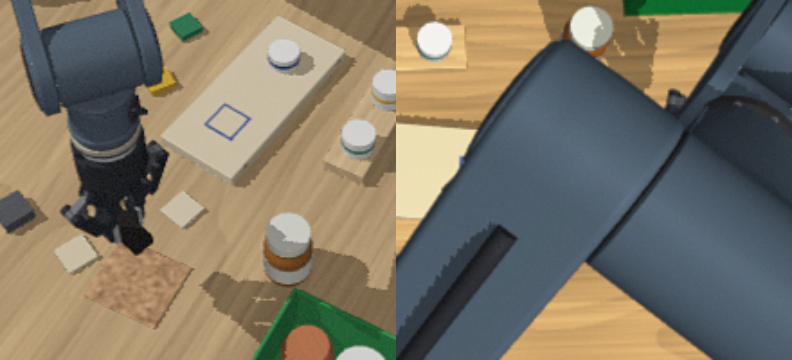

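```bash
python3 -m inch '[0,0.1,-3,0, 0,0,-3,0, 0,0,-3,0, 0,0,-1.5,0,0,0,-0.7,0,0,0,-0.3,0,0,0,0,0]';python3 -c "
from h import *
tcp()"
```

```text
t: 6.48
tcp_pos: [0.5845, -0.3463, 0.0261]
tool_rot: [0.99, -0.14, 0.001, 0.0]
force: [0.2, -0.5, 0.1]
finger_gap: 0.29
t 6.47 tcp mm [ 584.5 -346.3   26.1] jaw deg 73.89 gap 0.29 F [ 0.2 -0.5  0.1] q6 1.15 tilt 0.08
```

```bash
python3 -m inch '[0,0,-0.15,0,0,0,0,0]';python3 -m inch '[0,0,0,0,0,0,0,0,0,0,0,0]' 60; python3 -m inch '[0,0,2,0,0,0,4,0,0,0,5,0,0,0,5,0,-1,4,2,0,-2,5,0,0,-2,5,0,0,-2,5,0,0,-2,5,0,0,0,0,0,0]' ;python3 - <<'E'
from h import *
tcp(); p,d=snap('scene','s3'); p,d=snap('top','t3')
a=cv2.imread('pics/s3.png')[200:420,160:380];b=cv2.imread('pics/t3.png')[140:360,280:540]
cv2.imwrite('pics/m3.png',np.hstack([cv2.resize(a,None,fx=1.65,fy=1.65),cv2.resize(b,None,fx=1.65,fy=1.65)]))
E
```

```text
t: 6.72
tcp_pos: [0.5846, -0.3466, 0.0247]
tool_rot: [0.99, -0.14, 0.001, 0.0]
force: [-0.5, -0.5, 0.7]
finger_gap: 0.287
t: 7.1
tcp_pos: [0.584, -0.346, 0.0238]
tool_rot: [0.99, -0.14, -0.0, -0.0]
force: [-0.0, -0.3, 0.2]
finger_gap: 0.602
t: 8.35
tcp_pos: [0.4915, -0.1024, 0.2049]
tool_rot: [0.99, -0.138, -0.001, -0.001]
force: [-0.7, 0.2, -0.3]
finger_gap: 0.6
t 8.35 tcp mm [ 491.5 -102.4  204.9] jaw deg 74.12 gap 0.6 F [-0.7  0.2 -0.3] q6 1.42 tilt 0.13
```

View pics/m3.png

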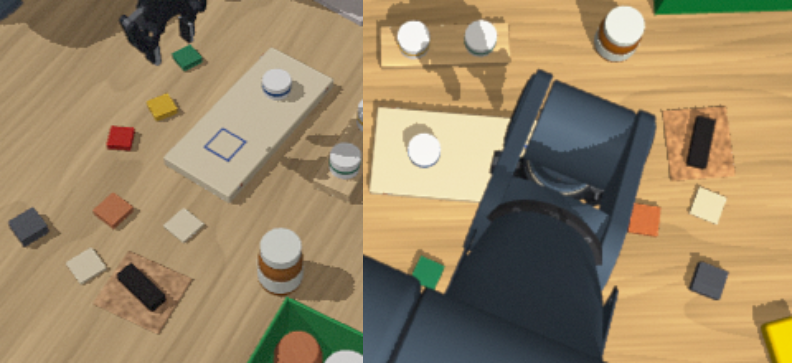

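```bash
python3 - <<'E'
from h import *
np.set_printoptions(suppress=True,precision=1)
p=cv2.imread('pics/t3.png')[:,:,::-1].copy(); s=cv2.imread('pics/s3.png')[:,:,::-1].copy()
u,v=proj('top',[.584,-.346,.02])[0].round().astype(int); print('bar',u,v,rect('top',near(p,u,v,15),.02))
u,v=proj('scene',[.584,-.346,.02])[0].round().astype(int); print('bar sc',u,v,rect('scene',near(s,u,v,15),.02))
m=mask(s,'blue'); w=np.zeros_like(m); w[270:300,275:315]=1
hs=cv2.cvtColor(s,cv2.COLOR_RGB2HSV); m=((hs[...,0]>95)&(hs[...,0]<130)&(hs[...,1]>50)).astype(np.uint8)*w; print(m.sum(),rect('scene',m,.02))
# prop ellipse in top
lab=cv2.cvtColor(p,cv2.COLOR_RGB2HSV); m=((lab[...,1]<38)&(lab[...,2]>140)).astype(np.uint8); w=np.zeros_like(m); w[218:246,300:334]=1; m&=w
c=max(cv2.findContours(m,cv2.RETR_EXTERNAL,cv2.CHAIN_APPROX_NONE)[0],key=cv2.contourArea)
P=plane('top',c[:,0],.044)[:,:2]*1000; print('prop',cv2.minEnclosingCircle(P.astype(np.float32)),cv2.fitEllipse(P.astype(np.float32)))
E
```

```text
bar 485 225 (array([ 582.7, -344.6]), array([ 582.4, -345. ]), (70.3, 26.8), -16.11988067626953)
bar sc 245 371 (array([ 588. , -350.6]), array([ 588.2, -351. ]), (73.3, 27.7), -16.95024871826172)
62 (array([565.5, -96.6]), array([565.4, -96.9]), (45.0, 44.1), 83.06703186035156)
prop ((578.8615112304688, 32.832820892333984), 23.517305374145508) ((579.0999145507812, 32.75521469116211), (42.92094039916992, 45.69850540161133), 93.48200988769531)
```

```bash
python3 -m inch '[-1.2,-3,0,-0.02, -1.2,-3,0,-0.02,-1.2,-3,0,-0.02,-1.2,-3,0,-0.02,-1.2,-3,-2,-0.02,-1.2,-3,-3,-0.02,-1.2,-3,-3,0,-1.2,-3,-3,0,0,0,0,0,0,0,0,0]' 65 60 ;python3 -c "
from h import *
tcp()"
```

```text
t: 9.7
tcp_pos: [0.3982, -0.3471, 0.0941]
tool_rot: [0.98, -0.2, 0.0, 0.0]
force: [0.2, 0.4, 0.6]
finger_gap: 0.649
t 9.7 tcp mm [ 398.2 -347.1   94.1] jaw deg 66.92 gap 0.649 F [0.2 0.4 0.6] q6 1.04 tilt 0.05
```

```bash
python3 -m inch '[-0.3,0.45,-2.5,0, 0,0,-2.5,0, 0,0,-1.5,0,0,0,-0.6,0,0,0,0,0]'; python3 -m inch '[0,0,0,0,0,0,0,0,0,0,0,0,0,0,0,0]' 20 60;python3 -c "
from h import *
tcp()"
```

```text
t: 10.32
tcp_pos: [0.3954, -0.3416, 0.0231]
tool_rot: [0.98, -0.199, 0.0, 0.0]
force: [-0.6, -1.1, 0.6]
finger_gap: 0.651
t: 10.82
tcp_pos: [0.3955, -0.3421, 0.0238]
tool_rot: [0.98, -0.199, 0.001, 0.001]
force: [0.3, 0.5, 6.2]
finger_gap: 0.448
t 10.82 tcp mm [ 395.5 -342.1   23.8] jaw deg 67.01 gap 0.448 F [0.3 0.5 6.2] q6 1.04 tilt 0.11
```

```bash
python3 -m inch '[0,0,2,0, 0,0,3,0, 0,0,4,0, 1.2,1.8,0,0.028,1.7,2.5,0,0.028,1.7,2.5,0,0.028,1.7,2.5,0,0.028,1.7,2.5,0,0.028,1.7,2.5,0,0.028,1.7,2.5,0,0.028,1.7,2.5,0,0.028,1.7,2.5,0,0.028,1.2,1.5,0,0.03,1,1.2,0,0,0,0,0,0,0,0,0,0]';python3 - <<'E'
from h import *
tcp(); p,d=snap('scene','s4')
cv2.imwrite('pics/m4.png',cv2.resize(p[200:350,210:410,::-1],None,fx=2.5,fy=2.5))
E
```

```text
t: 12.82
tcp_pos: [0.5646, -0.0971, 0.1127]
tool_rot: [0.998, -0.06, -0.0, 0.0]
force: [0.6, 0.6, -0.6]
finger_gap: 0.446
t 12.82 tcp mm [564.6 -97.1 112.7] jaw deg 83.14 gap 0.446 F [ 0.6  0.6 -0.6] q6 1.33 tilt 0.04
```

View pics/m4.png

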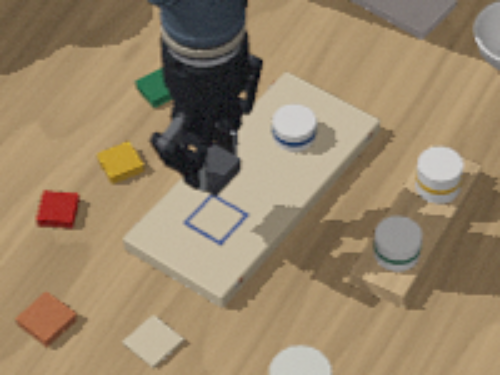

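Shim held level and aligned; lower from 112.7 to ~44.

```bash
python3 -m inch '[0.05,0,-2.5,0, 0,0,-2.5,0, 0,0,-1.2,0,0,0,-0.5,0,0,0,0,0]'; python3 -c "
from h import *
tcp()"
```

```text
t: 13.5
tcp_pos: [0.5657, -0.0968, 0.046]
tool_rot: [0.998, -0.06, 0.0, 0.0]
force: [-0.7, -0.2, -0.0]
finger_gap: 0.45
t 13.5 tcp mm [565.7 -96.8  46. ] jaw deg 83.15 gap 0.45 F [-0.7 -0.2 -0. ] q6 1.33 tilt 0.01
```

```bash
python3 -m inch '[0,0,-0.2,0,0,0,-0.1,0,0,0,0,0]'; python3 -c "
from h import *
tcp()"; python3 -m inch '[0,0,0,0,0,0,0,0,0,0,0,0]' 65;python3 -m inch '[0,0,2,0,0,0,4,0,0,0,4,0,-2,-2,2,0,-4,-3,0,0,-4,-3,0,0,-4,-3,0,0,0,0,0,0,0,0,0,0]'; python3 - <<'E'
from h import *
tcp(); p,d=snap('scene','s5');p2,d=snap('top','t5')
cv2.imwrite('pics/m5.png',np.hstack([cv2.resize(p[210:350,240:400,::-1],None,fx=2.4,fy=2.4),cv2.resize(p2[180:320,290:450,::-1],None,fx=2.4,fy=2.4)]))
E
```

```text
t: 13.88
tcp_pos: [0.566, -0.0967, 0.0439]
tool_rot: [0.998, -0.059, 0.001, 0.0]
force: [0.0, 0.1, 5.0]
finger_gap: 0.449
t 13.88 tcp mm [566.  -96.7  43.9] jaw deg 83.18 gap 0.449 F [0.  0.1 5. ] q6 1.33 tilt 0.09
t: 14.25
tcp_pos: [0.5655, -0.0965, 0.0426]
tool_rot: [0.998, -0.06, -0.0, -0.0]
force: [-0.3, -0.0, -0.4]
finger_gap: 0.651
t: 15.38
tcp_pos: [0.426, -0.2068, 0.1629]
tool_rot: [0.998, -0.06, 0.0, 0.0]
force: [0.6, 0.5, 0.7]
finger_gap: 0.65
t 15.38 tcp mm [ 426.  -206.8  162.9] jaw deg 83.12 gap 0.65 F [0.6 0.5 0.7] q6 1.0 tilt 0.05
```

View pics/m5.png

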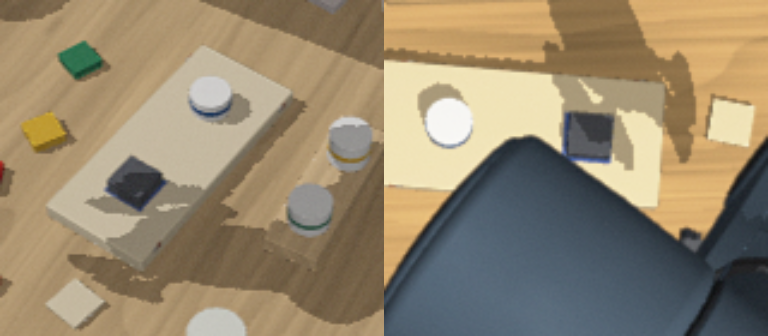

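```bash
python3 -m inch '[3,-0.6,0,-0.02,3,-0.6,0,-0.02,3,-0.6,-1,-0.025,3,-0.6,-3,-0.025,3.3,-0.5,-3,-0.025,0,0,-2,0,0,0,-1.5,0,0,0,-1,0,0,0,-1,0,0,0,0,0,0,0,0,0]' 56 60;  python3 -c "
from h import *
tcp()"
```

```text
t: 16.85
tcp_pos: [0.5787, -0.2359, 0.0384]
tool_rot: [0.993, -0.117, 0.0, 0.0]
force: [-0.9, -0.4, 0.2]
finger_gap: 0.557
t 16.85 tcp mm [ 578.7 -235.9   38.4] jaw deg 76.56 gap 0.557 F [-0.9 -0.4  0.2] q6 1.24 tilt 0.06
```

```bash
python3 -m inch '[0,0,-1,0,0,0,-0.5,0,0,0,-0.2,0,0,0,0,0]'; python3 -m inch '[0,0,-0.2,0,0,0,0,0]';python3 -m inch '[0,0,-0.2,0,0,0,0,0]'; python3 - <<'E'
from h import *
tcp(); p,d=snap('scene','s6')
cv2.imwrite('pics/m6.png',cv2.resize(p[270:390,200:340,::-1],None,fx=4,fy=4))
E
```

```text
t: 17.35
tcp_pos: [0.5784, -0.2354, 0.0205]
tool_rot: [0.993, -0.117, -0.0, -0.0]
force: [0.0, 0.3, 0.3]
finger_gap: 0.561
t: 17.6
tcp_pos: [0.5785, -0.2355, 0.0188]
tool_rot: [0.993, -0.117, -0.0, -0.0]
force: [-1.3, -0.1, -0.3]
finger_gap: 0.558
t: 17.85
tcp_pos: [0.5785, -0.2355, 0.0167]
tool_rot: [0.993, -0.117, -0.0, -0.0]
force: [-0.6, -0.4, 1.0]
finger_gap: 0.556
t 17.85 tcp mm [ 578.5 -235.5   16.7] jaw deg 76.58 gap 0.556 F [-0.6 -0.4  1. ] q6 1.24 tilt 0.01
```

View pics/m6.png

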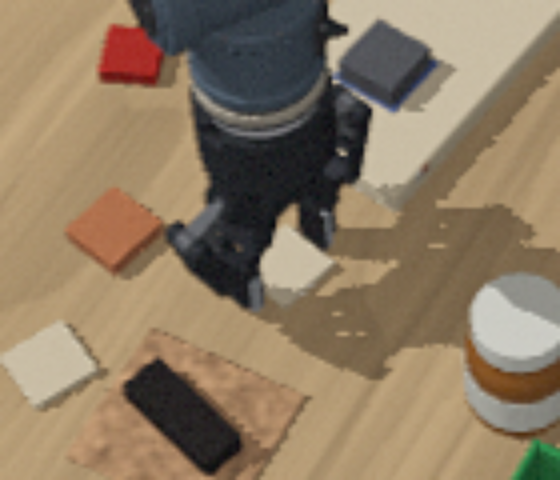

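```bash
for i in 1 2 3; do python3 -m inch '[0,0,-0.1,0,0,0,0,0]' | egrep 'pos|force'; done
```

```text
tcp_pos: [0.5787, -0.2356, 0.0164]
force: [-2.2, 0.9, 5.3]
tcp_pos: [0.5786, -0.2356, 0.0164]
force: [-2.1, 0.8, 9.9]
tcp_pos: [0.5786, -0.2356, 0.0164]
force: [-3.8, 1.7, 15.7]
```

```bash
python3 -m inch '[0,0,0.35,0,0,0,0,0]'; python3 -m inch '[0,0,0,0,0,0,0,0,0,0,0,0,0,0,0,0]' 20 60;python3 -c "
from h import *
tcp()"
```

```text
t: 18.9
tcp_pos: [0.5787, -0.2357, 0.0174]
tool_rot: [0.993, -0.117, 0.0, 0.0]
force: [0.3, -0.2, -0.2]
finger_gap: 0.56
t: 19.4
tcp_pos: [0.5789, -0.2358, 0.018]
tool_rot: [0.993, -0.117, 0.0, 0.0]
force: [-1.0, 0.3, 7.6]
finger_gap: 0.441
t 19.4 tcp mm [ 578.9 -235.8   18. ] jaw deg 76.59 gap 0.441 F [-1.   0.3  7.6] q6 1.24 tilt 0.05
```

```bash
python3 -m inch '[0,0,1,0, 0,0,3,0, 0,0,4,0, -0.2,2,0,0.019,-0.2,2,0,0.019,-0.2,2,0,0.019,-0.2,2,0,0.019,-0.2,2,0,0.019,-0.2,2,0,0.02,-0.1,1.9,0,0,0,0,0,0,0,0,0,0]';python3 - <<'E'
from h import *
tcp(); p,d=snap('scene','s7')
cv2.imwrite('pics/m7.png',cv2.resize(p[210:340,230:390,::-1],None,fx=3,fy=3))
E
```

```text
t: 20.9
tcp_pos: [0.566, -0.0969, 0.0975]
tool_rot: [0.998, -0.059, 0.0, 0.0]
force: [1.0, 0.1, -0.8]
finger_gap: 0.447
t 20.9 tcp mm [566.  -96.9  97.5] jaw deg 83.18 gap 0.447 F [ 1.   0.1 -0.8] q6 1.33 tilt 0.06
```

View pics/m7.png

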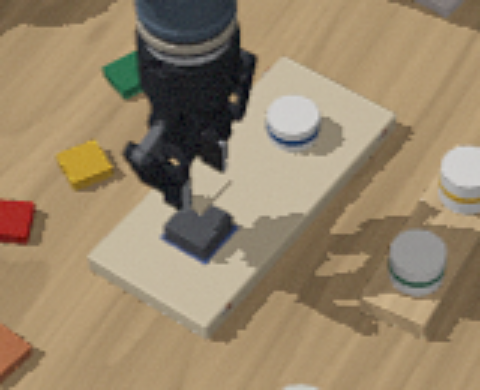

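```bash
python3 -m inch '[0,0,-2,0, 0,0,-1.2,0,0,0,-0.6,0,0,0,-0.2,0,0,0,0,0]'; for i in 1 2; do python3 -m inch '[0,0,-0.1,0,0,0,0,0]' | egrep 'pos|force'; done
```

```text
t: 21.58
tcp_pos: [0.5657, -0.0967, 0.0574]
tool_rot: [0.998, -0.06, 0.0, 0.0]
force: [-0.9, -0.2, 0.1]
finger_gap: 0.442
tcp_pos: [0.5657, -0.0965, 0.0566]
force: [-0.5, 0.7, -0.2]
tcp_pos: [0.5658, -0.0966, 0.056]
force: [-1.3, 0.3, 5.0]
```

```bash
python3 -m inch '[0,0,0,0,0,0,0,0,0,0,0,0]' 65;python3 -m inch '[0,0,2,0,0,0,4,0,0,0,5,0,0,4,5,0,-2,5,2,0,-2,5,0,0,-2,5,0,0,-2,5,0,0,0,5,0,0,0,0,0,0,0,0,0,0]'; python3 - <<'E'
from h import *
tcp(); p,d=snap('scene','s8');p2,d=snap('top','t8')
cv2.imwrite('pics/m8.png',np.hstack([cv2.resize(p[210:350,240:400,::-1],None,fx=2.4,fy=2.4),cv2.resize(p2[180:320,290:450,::-1],None,fx=2.4,fy=2.4)]))
E
```

```text
t: 22.45
tcp_pos: [0.5655, -0.0966, 0.0551]
tool_rot: [0.998, -0.06, -0.0, -0.0]
force: [-0.4, 0.1, -0.1]
finger_gap: 0.651
t: 23.82
tcp_pos: [0.4854, 0.1923, 0.2339]
tool_rot: [0.998, -0.059, -0.0, 0.0]
force: [0.2, 0.4, -1.2]
finger_gap: 0.652
t 23.82 tcp mm [485.4 192.3 233.9] jaw deg 83.22 gap 0.652 F [ 0.2  0.4 -1.2] q6 1.85 tilt 0.04
```

View pics/m8.png

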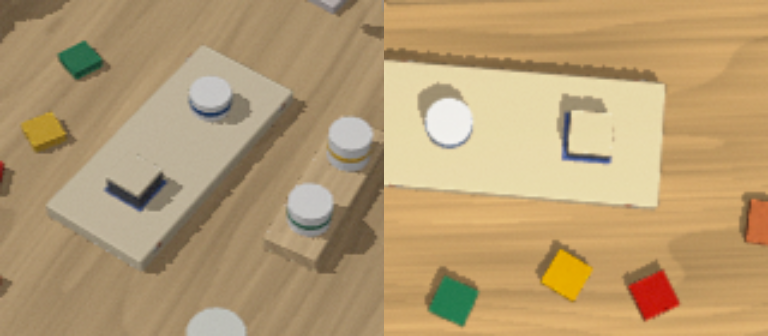

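```bash
python3 -m inch '[1.9,3,-3,-0.02,1.9,3,-3,-0.02,1.95,2.95,-3,-0.022,0,0,-3,0,0,0,-3,0,0,0,-2,0,0,0,-1.5,0,0,0,0,0,0,0,0,0]' 96 80;  python3 - <<'E'
from h import *
np.set_printoptions(suppress=True,precision=1)
tcp(); p,d=snap('scene','s9'); p2,d=snap('top','t9')
cv2.imwrite('pics/m9.png',np.hstack([cv2.resize(p[110:250,290:450,::-1],None,fx=2.4,fy=2.4),cv2.resize(p2[180:320,150:310,::-1],None,fx=2.4,fy=2.4)]))
p2=cv2.imread('pics/t8.png')[:,:,::-1].copy();print(rect('top',near(p2,207,255,20,60),.012))
p2=cv2.imread('pics/s8.png')[:,:,::-1].copy();print(rect('scene',near(p2,358,191,20,60),.012))
E
```

```text
t: 25.05
tcp_pos: [0.5438, 0.2818, 0.0498]
tool_rot: [0.996, -0.091, 0.001, -0.0]
force: [0.2, 0.1, -0.2]
finger_gap: 0.962
t 25.05 tcp mm [543.8 281.8  49.8] jaw deg 79.58 gap 0.962 F [ 0.2  0.1 -0.2] q6 2.05 tilt 0.08
(array([539.1, 276.3]), array([531.5, 290.5]), (275.2, 243.0), 0.05802035704255104)
(array([542.4, 282.4]), array([545. , 280.9]), (190.1, 69.6), -10.615898132324219)
```

View pics/m9.png

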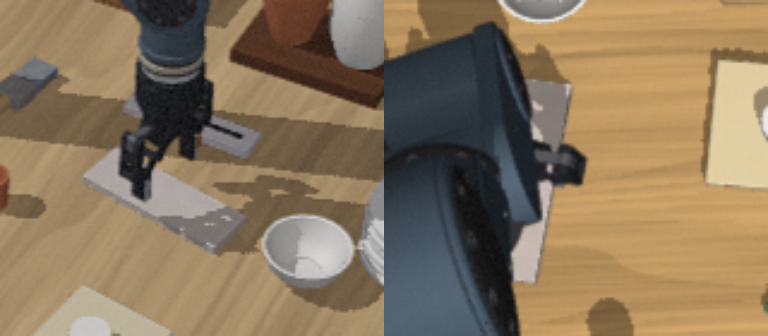

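```bash
python3 -m inch '[-0.05,0,-1.5,0,0,0,-1,0,0,0,-0.6,0,0,0,-0.2,0,0,0,0,0]'; python3 -m inch '[0,0,0,0,0,0,0,0,0,0,0,0,0,0,0,0]' 60 80;python3 -c "
from h import *
tcp()"
```

```text
t: 25.78
tcp_pos: [0.5425, 0.282, 0.0159]
tool_rot: [0.996, -0.09, -0.0, 0.0]
force: [-0.1, -0.7, -0.8]
finger_gap: 0.959
t: 26.28
tcp_pos: [0.5433, 0.2824, 0.0174]
tool_rot: [0.996, -0.09, 0.001, -0.001]
force: [-0.7, 0.5, 5.0]
finger_gap: 0.743
t 26.27 tcp mm [543.3 282.4  17.4] jaw deg 79.62 gap 0.743 F [-0.7  0.5  5. ] q6 2.05 tilt 0.13
```

```bash
python3 -m inch '[0,0,1,0,0,0,2,0,0,0,3,0,0,0,4,0,0,0,1.5,0,0,0,0,0]'; python3 -c "
from h import *
tcp()"; python3 -m inch '[0.18,-2,0,0.102,0.18,-2,0,0.102,0.18,-2,0,0.102,0.18,-2,0,0.102,0.18,-2,0,0.102,0.18,-2,0,0.102,0.18,-2,0,0.102,0.18,-2,0,0.102,0.18,-2,0,0.102,0.18,-2,0,0.102,0.18,-2,0,0.102,0.18,-2,0,0.102,0.18,-2,0,0.102,0.18,-2,0,0.102,0.18,-2,0,0.102,0.2,-1.5,0,0.102,0,0,0,0,0,0,0,0]';python3 - <<'E'
from h import *
tcp(); p,d=snap('scene','s10')
cv2.imwrite('pics/m10.png',cv2.resize(p[180:340,220:420,::-1],None,fx=3,fy=3))
E
```

```text
t: 27.02
tcp_pos: [0.5431, 0.2822, 0.1325]
tool_rot: [0.996, -0.09, 0.001, -0.001]
force: [0.2, 0.3, -3.2]
finger_gap: 0.739
t 27.02 tcp mm [543.1 282.2 132.5] jaw deg 79.62 gap 0.739 F [ 0.2  0.3 -3.2] q6 2.05 tilt 0.15
t: 29.28
tcp_pos: [0.5706, -0.0324, 0.1301]
tool_rot: [0.749, 0.663, -0.001, -0.001]
force: [-0.2, 0.1, -3.6]
finger_gap: 0.742
t 29.27 tcp mm [570.6 -32.4 130.1] jaw deg -6.97 gap 0.742 F [-0.2  0.1 -3.6] q6 -0.13 tilt 0.15
```

View pics/m10.png

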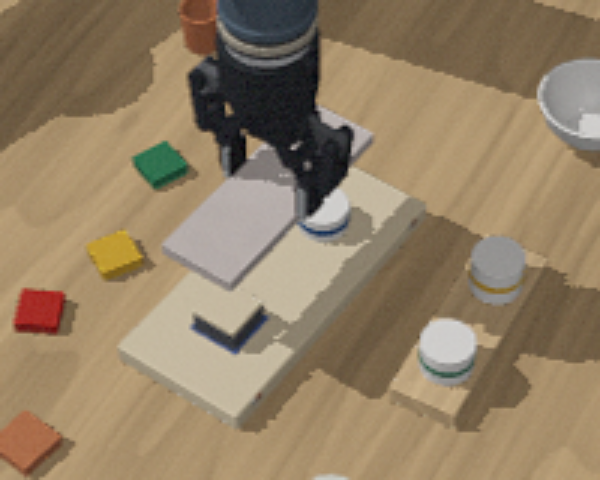

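```bash
python3 - <<'E'
from h import *
np.set_printoptions(suppress=True,precision=1)
P=plane('scene',[[275,262.3],[297.3,275],[344.3,225.7]],.125)*1000; print(P)
e=np.array([.1193,.9929]);f=np.array([.9929,-.1193]);t=np.array([570.6,-32.4])
print([((q[:2]-t)@e,(q[:2]-t)@f) for q in P])
E
```

```text
[[ 531.7 -126.5  125. ]
 [ 594.7 -134.2  125. ]
 [ 617.4   50.1  125. ]]
[(np.float64(-98.04925612117664), np.float64(-27.375724409692882)), (np.float64(-98.18653419275769), np.float64(36.08588927520474)), (np.float64(87.47295095065552), np.float64(36.63238177444953))]
```

```bash
python3 - <<'E'
from h import *
np.set_printoptions(suppress=True,precision=1)
p,d=snap('scene','s11'); X=cloud('scene',d)*1000
for u,v in [(290,258),(300,250),(295,262),(335,226)]: print(u,v,np.median(X[v-2:v+3,u-2:u+3].reshape(-1,3),0), p[v,u])
cv2.imwrite('pics/m11.png',cv2.resize(p[210:285,260:360,::-1],None,fx=8,fy=8,interpolation=cv2.INTER_NEAREST))
E
```

```text
290 258 [555.2 -99.6 125.3] [181 170 167]
300 250 [562.8 -67.1 125.1] [180 172 168]
295 262 [ 571.1 -104.2  125.6] [182 173 170]
335 226 [637.2 -39.5 217.4] [59 62 60]
```

View pics/m11.png

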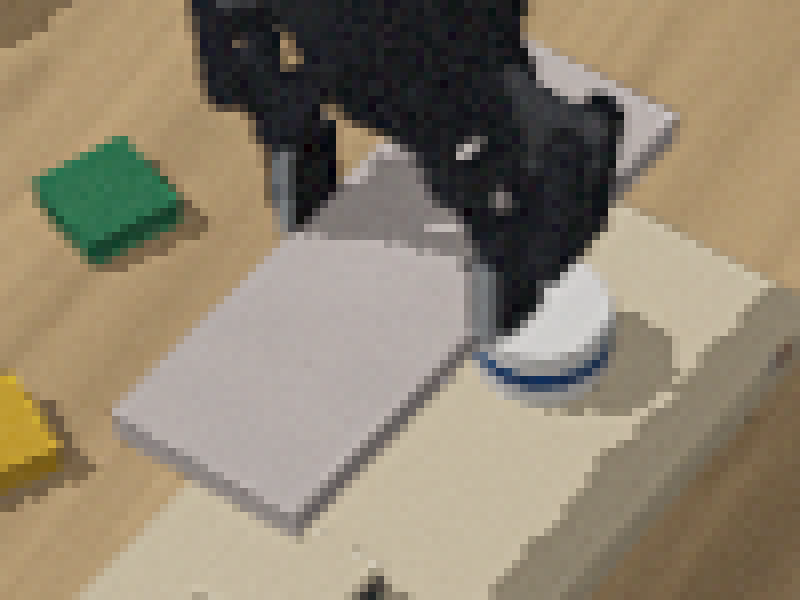

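```bash
python3 - <<'E'
from h import *
np.set_printoptions(suppress=True,precision=1)
p=cv2.imread('pics/s11.png')[:,:,::-1]; D=[]
for i in range(6):
    _,d=snap('scene'); D.append(d)
X=cloud('scene',np.mean(D,0))*1000
e=np.array([.1193,.9929]);f=np.array([.9929,-.1193]);t=np.array([570.6,-32.4])
lo=(p.astype(int).max(2)-p.astype(int).min(2)<22)&(p.min(2)>150)
m=lo.astype(np.uint8); m[:210]=0;m[285:]=0;m[:,:270]=0;m[:,350:]=0
near_=(X[...,2]>100)&(X[...,2]<150)&(m>0)
Q=X[near_]; a=(Q[:,:2]-t)@e; b=(Q[:,:2]-t)@f; A=np.c_[a,b,np.ones(len(a))]
w=np.abs(Q[:,2]-125)<12
c,*_=np.linalg.lstsq(A[w],Q[w,2],rcond=None); print('tilt along/across mm per 100mm',c[:2]*100,'z0',c[2], w.sum())
for lo_,hi in [(-110,-80),(-80,-50),(-50,-20),(40,70),(70,110)]:
    k=w&(a>lo_)&(a<hi); print(lo_,k.sum(),Q[k,2].mean() if k.any() else 0)
print('a range',np.percentile(a[w],[.5,1,99,99.5]),'b',np.percentile(b[w],[1,99]))
tcp()
E
```

```text
tilt along/across mm per 100mm [-0.1 -0.1] z0 125.54819633247973 949
-110 163 125.65653530901417
-80 282 125.5655384108732
-50 272 125.58449088458305
40 5 125.27926190466621
70 65 125.50635973668717
a range [-97.1 -96.5  90.1  90.7] b [-31.4  32. ]
t 29.68 tcp mm [571.5 -32.7 131.2] jaw deg -6.86 gap 0.742 F [ 0.2  0.8 -3.5] q6 -0.13 tilt 0.01
```

```bash
python3 -m inch '[0.17,0.12,-2,0,0,0,-2,0,0,0,-1.5,0,0,0,-0.8,0,0,0,-0.4,0,0,0,0,0]'; for i in 1 2 3; do python3 -m inch '[0,0,-0.1,0,0,0,0,0]' | egrep 'pos|force'; done
```

```text
t: 30.42
tcp_pos: [0.5734, -0.0319, 0.0642]
tool_rot: [0.748, 0.663, 0.0, 0.0]
force: [-0.6, 0.3, -3.5]
finger_gap: 0.737
tcp_pos: [0.5735, -0.0319, 0.0635]
force: [-0.4, -0.1, -2.9]
tcp_pos: [0.5732, -0.0318, 0.0622]
force: [-0.1, 0.1, -2.7]
tcp_pos: [0.5733, -0.0318, 0.0614]
force: [-0.2, 0.5, 1.4]
```

```bash
python3 -m inch '[0,0,-0.05,0,0,0,0,0]'| egrep 'pos|force'; python3 -m inch '[0,0,0,0,0,0,0,0,0,0,0,0]' 96;python3 -m inch '[0,0,2,0,0,0,4,0,0,0,5,0,-1,-4,5,0,-4,-5,1,0,-4,-5,0,0,-4,-5,0,0,-2,-5,0,0,0,0,0,0,0,0,0,0]' 96 40; python3 - <<'E'
from h import *
tcp(); p,d=snap('scene','s12');p2,d=snap('top','t12')
cv2.imwrite('pics/m12.png',np.hstack([cv2.resize(p[210:350,240:400,::-1],None,fx=2.4,fy=2.4),cv2.resize(p2[180:320,290:450,::-1],None,fx=2.4,fy=2.4)]))
E
```

```text
tcp_pos: [0.5733, -0.0318, 0.0614]
force: [-1.2, 0.9, 5.5]
t: 31.8
tcp_pos: [0.5734, -0.0318, 0.0605]
tool_rot: [0.748, 0.663, 0.0, 0.0]
force: [0.1, -0.2, -0.2]
finger_gap: 0.962
t: 33.05
tcp_pos: [0.4267, -0.2659, 0.2283]
tool_rot: [0.749, 0.663, 0.0, -0.0]
force: [0.0, -0.2, -0.6]
finger_gap: 0.963
t 33.05 tcp mm [ 426.7 -265.9  228.3] jaw deg -6.93 gap 0.963 F [ 0.  -0.2 -0.6] q6 -0.66 tilt 0.06
```

View pics/m12.png

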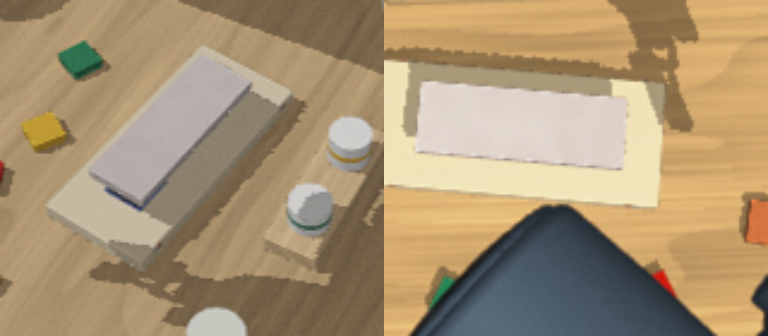

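Now measure shelf vs deck in the same picture, its level, and the tiles again.

```bash
python3 - <<'E'
from h import *
np.set_printoptions(suppress=True,precision=1)
p=cv2.imread('pics/t12.png')[:,:,::-1].copy(); s=cv2.imread('pics/s12.png')[:,:,::-1].copy()
u,v=proj('top',[.573,-.033,.056])[0].round().astype(int); print('shelf top',u,v,rect('top',near(p,u,v,20,70),.056))
u,v=proj('scene',[.573,-.033,.056])[0].round().astype(int); print('shelf sc',u,v,rect('scene',near(s,u,v,20,70),.056))
D=[snap('scene')[1] for i in range(5)]; X=cloud('scene',np.mean(D,0))*1000
m=cv2.erode(near(s,u,v,20,70),np.ones((3,3))); Q=X[m>0]; e=np.array([.1193,.9929]);f=np.array([.9929,-.1193]);q=Q[:,:2]-[573,-33]
A=np.c_[q@e,q@f,np.ones(len(q))]; print('tilt mm/100',np.linalg.lstsq(A,Q[:,2],rcond=None)[0]*[100,100,1])
for nm,P in dict(green=(418.6,33,12),yellow=(438.8,-72,12),red=(418,-151.5,12)).items():
    u,v=proj('scene',np.array(P)/1000)[0].round().astype(int); print(nm,rect('scene',near(s,u,v,22,25),.012))
E
```

```text
shelf top 347 231 (array([563.1, -29.9]), array([557.3, -31.9]), (259.2, 111.8), 83.00675201416016)
shelf sc 312 261 (array([587.1, -59.4]), array([573. , -64.9]), (261.9, 115.8), 83.20013427734375)
tilt mm/100 [-0.6 62.1 48.3]
green (array([418.6,  30.8]), array([419. ,  31.3]), (38.9, 35.8), 66.02293395996094)
yellow (array([438.7, -72.6]), array([438.7, -72.9]), (36.7, 35.9), 55.20441818237305)
red (array([ 418.2, -152.2]), array([ 418.8, -152.1]), (35.2, 33.8), -67.46755981445312)
```

```bash
cat >> h.py <<'E'
def lowsat(p,u,v,smax=42,vmin=120,win=75):
    h=cv2.cvtColor(p,cv2.COLOR_RGB2HSV); m=((h[...,1]<smax)&(h[...,2]>vmin)).astype(np.uint8); w=np.zeros_like(m); w[v-win:v+win,u-win:u+win]=1; m&=w
    m=cv2.morphologyEx(m,cv2.MORPH_OPEN,np.ones((3,3))); n,l=cv2.connectedComponents(m,connectivity=4); return (l==l[v,u]).astype(np.uint8)
E
python3 - <<'E'
from h import *
np.set_printoptions(suppress=True,precision=2)
p=cv2.imread('pics/t12.png')[:,:,::-1].copy(); s=cv2.imread('pics/s12.png')[:,:,::-1].copy()
u,v=proj('top',[.573,-.033,.056])[0].round().astype(int); print('shelf top',rect('top',lowsat(p,u,v),.056))
u,v=proj('scene',[.573,-.033,.056])[0].round().astype(int); m=lowsat(s,u,v,vmin=155);print('shelf sc',rect('scene',m,.056))
D=[snap('scene')[1] for i in range(5)]; X=cloud('scene',np.mean(D,0))*1000
m=cv2.erode(m,np.ones((3,3))); Q=X[m>0]; e=np.array([.1193,.9929]);f=np.array([.9929,-.1193]);q=Q[:,:2]-[573,-33]
w=abs(Q[:,2]-56)<12;A=np.c_[q@e,q@f,np.ones(len(q))]; print('tilt mm/100',np.linalg.lstsq(A[w],Q[w,2],rcond=None)[0]*[100,100,1],w.sum())
E
```

```text
shelf top (array([572.13, -33.1 ]), array([571.99, -32.98]), (189.0, 66.8), 83.10684967041016)
shelf sc (array([572.21, -34.29]), array([572.07, -37.68]), (191.4, 66.3), 83.06401824951172)
tilt mm/100 [-0.09  0.05 56.02] 1383
```

```bash
python3 -m inch '[-0.2,2.8,-2,0.13,-0.2,2.8,-3,0.13,-0.2,2.9,-3,0.13,-0.2,2.9,-3,0.13,0,0,-3,0,0,0,-2.5,0,0,0,0,0,0,0,0,0]' 60 40; python3 -c "
from h import *
tcp()"
```

```text
t: 34.65
tcp_pos: [0.4193, -0.1526, 0.064]
tool_rot: [0.553, 0.833, -0.0, 0.0]
force: [-0.5, 0.6, 0.5]
finger_gap: 0.597
t 34.65 tcp mm [ 419.3 -152.6   64. ] jaw deg 22.91 gap 0.597 F [-0.5  0.6  0.5] q6 -1.0 tilt 0.05
```

```bash
python3 -m inch '[-0.05,0.05,-2.5,0,0,0,-1.2,0,0,0,-0.6,0,0,0,-0.3,0,0,0,0,0]'; python3 -c "
from h import *
tcp(); p,d=snap('scene','s13'); cv2.imwrite('pics/m13.png',cv2.resize(p[230:320,190:290,::-1],None,fx=4,fy=4))"
```

```text
t: 35.28
tcp_pos: [0.4186, -0.1518, 0.0177]
tool_rot: [0.553, 0.834, -0.0, 0.0]
force: [0.4, -0.1, -0.6]
finger_gap: 0.605
t 35.27 tcp mm [ 418.6 -151.8   17.7] jaw deg 22.92 gap 0.605 F [ 0.4 -0.1 -0.6] q6 -1.0 tilt 0.02
```

View pics/m13.png

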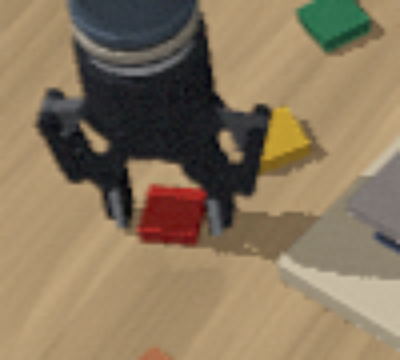

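```bash
python3 -m inch '[0,0,0.1,0,0,0,0,0,0,0,0,0,0,0,0,0]' 15 60; python3 -c "
from h import *
tcp()"; python3 -m inch '[0,0,1,0,0,0,3,0,0,0,4,0,0,0,3,0,0,0,0,0]';  python3 -c "
from h import *
tcp()"
```

```text
t: 35.83
tcp_pos: [0.4186, -0.1518, 0.019]
tool_rot: [0.553, 0.834, -0.0, 0.0]
force: [-0.7, -0.5, 5.6]
finger_gap: 0.402
t 35.83 tcp mm [ 418.6 -151.8   19. ] jaw deg 22.92 gap 0.402 F [-0.7 -0.5  5.6] q6 -1.0 tilt 0.05
t: 36.45
tcp_pos: [0.4196, -0.1524, 0.1307]
tool_rot: [0.552, 0.834, -0.0, 0.003]
force: [0.2, -0.4, -0.5]
finger_gap: 0.404
t 36.45 tcp mm [ 419.6 -152.4  130.7] jaw deg 22.93 gap 0.404 F [ 0.2 -0.4 -0.5] q6 -1.0 tilt 0.32
```

```bash
python3 -m inch '[2.5,1.2,0,-0.087,2.5,1.2,0,-0.087,2.5,1.2,0,-0.087,2.5,1.2,0,-0.087,2.5,1.2,0,-0.087,2.4,1.2,0,-0.085,0,0,0,0,0,0,0,0]';  python3 -c "
from h import *
tcp(); p,d=snap('scene','s14'); cv2.imwrite('pics/m14.png',cv2.resize(p[200:330,230:390,::-1],None,fx=3,fy=3))"
```

```text
t: 37.45
tcp_pos: [0.5658, -0.0795, 0.1274]
tool_rot: [0.748, 0.664, -0.001, -0.001]
force: [0.8, -0.6, -0.7]
finger_gap: 0.401
t 37.45 tcp mm [565.8 -79.5 127.4] jaw deg -6.81 gap 0.401 F [ 0.8 -0.6 -0.7] q6 -0.22 tilt 0.19
```

View pics/m14.png

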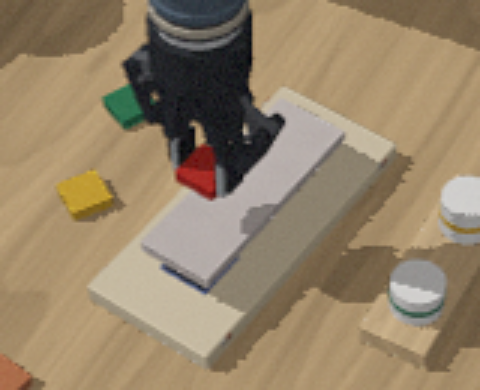

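```bash
python3 -c "
from h import *
p=cv2.imread('pics/s14.png'); cv2.imwrite('pics/m14b.png',cv2.resize(p[235:275,275:325],None,fx=12,fy=12,interpolation=cv2.INTER_CUBIC))"
```

```text
(no output)
```

View pics/m14b.png

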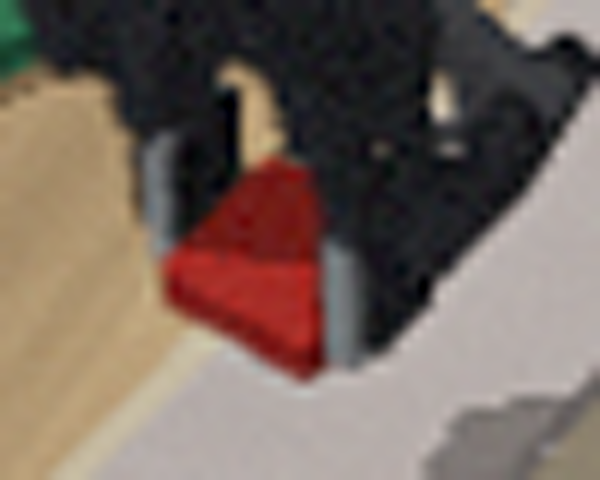

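```bash
python3 -m inch '[0.1,0,-2,0,0,0,-1.6,0,0,0,-0.8,0,0,0,-0.5,0,0,0,0,0,0,0,0,0]'; for i in 1 2 3; do python3 -m inch '[0,0,-0.1,0,0,0,0,0]' | egrep 'pos|force'; done
```

```text
t: 38.25
tcp_pos: [0.5688, -0.0798, 0.0799]
tool_rot: [0.748, 0.663, 0.0, 0.0]
force: [0.1, 0.2, -0.2]
finger_gap: 0.4
tcp_pos: [0.5685, -0.0797, 0.0787]
force: [0.2, 0.6, 0.0]
tcp_pos: [0.5684, -0.0797, 0.0774]
force: [0.4, -0.2, 0.3]
tcp_pos: [0.5684, -0.0797, 0.0764]
force: [-0.3, -0.7, -0.3]
```

```bash
for i in 1 2 ; do python3 -m inch '[-0.02,0,-0.1,0,0,0,0,0]' | egrep 'pos|force'; done
```

```text
tcp_pos: [0.5682, -0.0797, 0.0754]
force: [-0.0, -1.0, -0.7]
tcp_pos: [0.5682, -0.0798, 0.0751]
force: [-0.4, 1.1, 4.5]
```

```bash
python3 -m inch '[0,0,0,0,0,0,0,0,0,0,0,0]' 60; python3 -m inch '[0,0,2,0,0,0,4,0,0,0,3,0,-2.5,0.1,0,-0.093,-2.6,0.1,0,-0.093,-2.6,0.2,-1,-0.093,-2.6,0.2,-3,-0.093,-2.6,0.1,-3,-0.093,0,0,-3,0,0,0,0,0,0,0,0,0]' - 40; python3 -c "
from h import *
tcp(); p,d=snap('scene','s15'); cv2.imwrite('pics/m15.png',cv2.resize(p[200:330,210:370,::-1],None,fx=4,fy=4))"
```

```text
t: 39.88
tcp_pos: [0.568, -0.0797, 0.0743]
tool_rot: [0.748, 0.663, -0.0, -0.0]
force: [0.5, 0.0, -0.7]
finger_gap: 0.599
t: 41.25
tcp_pos: [0.4399, -0.073, 0.065]
tool_rot: [0.881, 0.473, 0.0, 0.001]
force: [0.4, 0.6, 0.5]
finger_gap: 0.601
t 41.25 tcp mm [439.9 -73.   65. ] jaw deg -33.51 gap 0.601 F [0.4 0.6 0.5] q6 0.17 tilt 0.08
```

View pics/m15.png

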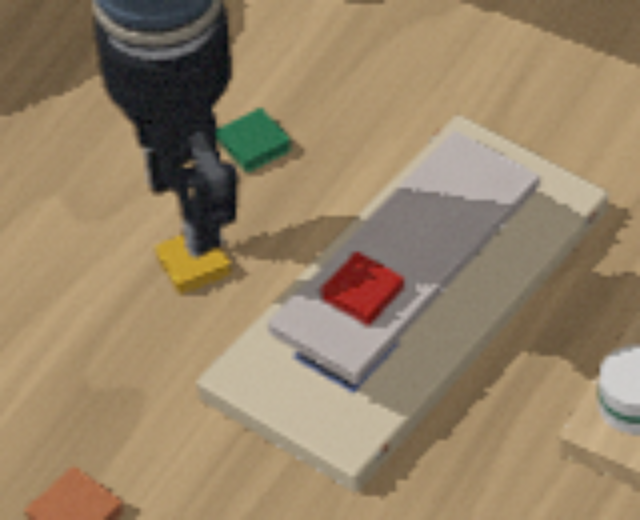

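```bash
python3 -m inch '[-0.05,0,-2.5,0,0,0,-1.3,0,0,0,-0.5,0,0,0,-0.3,0,0,0,0,0,0,0,0,0]'; python3 -m inch '[0,0,0,0,0,0,0,0,0,0,0,0,0,0,0,0]' 15 60; python3 -c "
from h import *
tcp()"
```

```text
t: 42.05
tcp_pos: [0.4387, -0.0728, 0.0188]
tool_rot: [0.881, 0.473, 0.0, 0.0]
force: [0.8, 0.7, 0.5]
finger_gap: 0.604
t: 42.55
tcp_pos: [0.4387, -0.0728, 0.0191]
tool_rot: [0.881, 0.473, 0.0, 0.0]
force: [-1.3, 1.0, 5.0]
finger_gap: 0.403
t 42.55 tcp mm [438.7 -72.8  19.1] jaw deg -33.52 gap 0.403 F [-1.3  1.   5. ] q6 0.17 tilt 0.05
```

```bash
python3 -m inch '[0,0,1,0,0,0,3,0,0,0,4,0,0,0,3,0,2.2,0.6,0,0.078,2.3,0.7,0,0.078,2.3,0.7,0,0.078,2.3,0.7,0,0.078,2.2,0.6,0,0.077,2.2,0.6,0,0.077,0,0,0,0,0,0,0,0,0,0,0,0]';  python3 -c "
from h import *
tcp(); p,d=snap('scene','s16'); cv2.imwrite('pics/m16.png',cv2.resize(p[200:330,230:390,::-1],None,fx=3,fy=3))"
```

```text
t: 44.18
tcp_pos: [0.5722, -0.0338, 0.1284]
tool_rot: [0.748, 0.663, -0.0, -0.001]
force: [-0.6, 0.2, -1.1]
finger_gap: 0.398
t 44.17 tcp mm [572.2 -33.8 128.4] jaw deg -6.88 gap 0.398 F [-0.6  0.2 -1.1] q6 -0.13 tilt 0.09
```

View pics/m16.png

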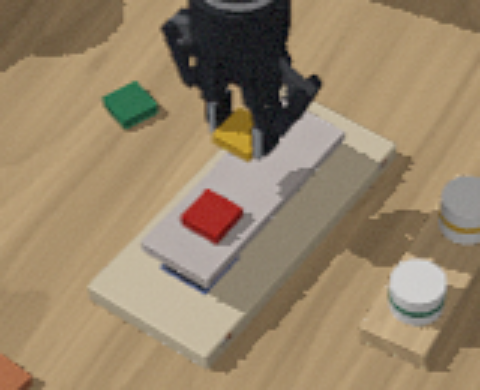

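```bash
python3 -m inch '[0.05,0,-2,0,0,0,-1.7,0,0,0,-0.8,0,0,0,-0.5,0,0,0,0,0,0,0,0,0]'; for i in 1 2 3 4; do python3 -m inch '[0,0,-0.1,0,0,0,0,0]' | egrep 'pos|force'; done
```

```text
t: 44.98
tcp_pos: [0.5744, -0.0338, 0.0788]
tool_rot: [0.748, 0.664, 0.0, 0.0]
force: [0.1, -0.0, -0.1]
finger_gap: 0.402
tcp_pos: [0.5742, -0.0337, 0.0777]
force: [-0.3, 0.1, -0.1]
tcp_pos: [0.574, -0.0337, 0.0764]
force: [-0.1, -0.7, -0.5]
tcp_pos: [0.574, -0.0337, 0.0754]
force: [-0.6, -0.6, -0.3]
tcp_pos: [0.5741, -0.0337, 0.0751]
force: [-1.3, 0.2, 5.1]
```

```bash
python3 -m inch '[0,0,0,0,0,0,0,0,0,0,0,0]' 60; python3 -m inch '[0,0,2,0,0,0,4,0,0,0,3,0,-2.6,1.1,0,-0.062,-2.6,1.1,0,-0.062,-2.6,1.1,-1,-0.062,-2.6,1.1,-3,-0.062,-2.6,1.1,-3,-0.062,-2.4,1.1,-3,-0.062,0,0,0,0,0,0,0,0]' - 40; python3 -c "
from h import *
tcp(); p,d=snap('scene','s17'); cv2.imwrite('pics/m17.png',cv2.resize(p[190:320,220:380,::-1],None,fx=4,fy=4))"
```

```text
t: 46.35
tcp_pos: [0.574, -0.0337, 0.0743]
tool_rot: [0.748, 0.664, -0.0, -0.0]
force: [0.4, 0.1, 0.2]
finger_gap: 0.6
t: 47.72
tcp_pos: [0.4223, 0.0317, 0.065]
tool_rot: [0.858, 0.514, 0.001, 0.001]
force: [0.3, -0.4, 0.2]
finger_gap: 0.599
t 47.73 tcp mm [422.3  31.7  65. ] jaw deg -28.08 gap 0.599 F [ 0.3 -0.4  0.2] q6 0.3 tilt 0.19
```

View pics/m17.png

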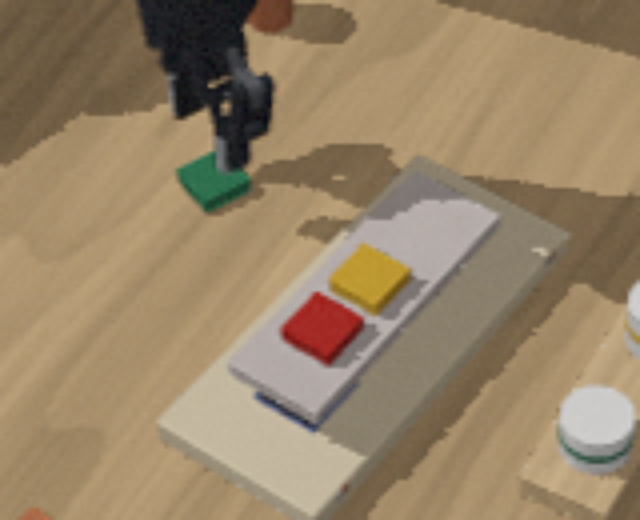

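```bash
python3 -m inch '[-0.15,0,-2.5,0,0,0,-1.3,0,0,0,-0.5,0,0,0,-0.3,0,0,0,0,0,0,0,0,0]'; python3 -m inch '[0,0,0,0,0,0,0,0,0,0,0,0,0,0,0,0]' 15 60; python3 -c "
from h import *
tcp()"
```

```text
t: 48.52
tcp_pos: [0.4187, 0.0323, 0.0188]
tool_rot: [0.858, 0.514, 0.0, 0.0]
force: [0.9, 0.3, 0.3]
finger_gap: 0.603
t: 49.02
tcp_pos: [0.4187, 0.0323, 0.0191]
tool_rot: [0.858, 0.514, 0.0, 0.0]
force: [-1.7, 0.7, 4.8]
finger_gap: 0.401
t 49.02 tcp mm [418.7  32.3  19.1] jaw deg -28.12 gap 0.401 F [-1.7  0.7  4.8] q6 0.3 tilt 0.05
```

```bash
python3 -m inch '[0,0,1,0,0,0,3,0,0,0,4,0,0,0,3,0,2.6,-0.3,0,0.062,2.7,-0.4,0,0.062,2.7,-0.3,0,0.062,2.7,-0.4,0,0.062,2.7,-0.3,0,0.062,2.6,-0.35,0,0.061,0,0,0,0,0,0,0,0,0,0,0,0]';  python3 -c "
from h import *
tcp(); p,d=snap('scene','s18'); cv2.imwrite('pics/m18.png',cv2.resize(p[190:320,230:390,::-1],None,fx=3,fy=3))"
```

```text
t: 50.65
tcp_pos: [0.5769, 0.0121, 0.1284]
tool_rot: [0.748, 0.663, -0.001, -0.001]
force: [-0.1, 0.6, -0.5]
finger_gap: 0.406
t 50.65 tcp mm [576.9  12.1 128.4] jaw deg -6.89 gap 0.406 F [-0.1  0.6 -0.5] q6 -0.05 tilt 0.12
```

View pics/m18.png

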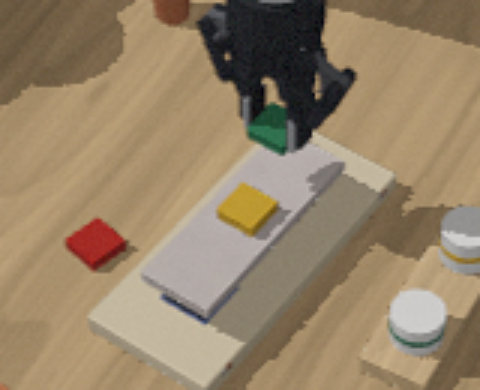

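The red tile has been knocked off the shelf onto the bench. I'll place green first, then redo red.

```bash
python3 -m inch '[0.05,0,-2,0,0,0,-1.7,0,0,0,-0.8,0,0,0,-0.5,0,0,0,0,0,0,0,0,0]'; for i in 1 2 3 4; do python3 -m inch '[0,0,-0.1,0,0,0,0,0]' | egrep 'pos|force'; done
```

```text
t: 51.45
tcp_pos: [0.5794, 0.0117, 0.0789]
tool_rot: [0.748, 0.663, 0.0, 0.0]
force: [0.7, -0.0, -0.6]
finger_gap: 0.403
tcp_pos: [0.5792, 0.0118, 0.0777]
force: [-0.2, -0.1, -0.8]
tcp_pos: [0.579, 0.0118, 0.0764]
force: [-0.1, 0.1, -0.0]
tcp_pos: [0.579, 0.0118, 0.0754]
force: [0.1, 0.3, -0.9]
tcp_pos: [0.5791, 0.0118, 0.0751]
force: [-0.9, -0.6, 6.3]
```

```bash
python3 -m inch '[0,0,0,0,0,0,0,0,0,0,0,0]' 60; python3 -m inch '[0,0,2,0,0,0,4,0,0,0,4,0,0,4,2,0,-2,5,2,0,-2,5,0,0,-2,5,0,0,0,0,0,0,0,0,0,0]' - 40; python3 - <<'E'
from h import *
np.set_printoptions(suppress=True,precision=1)
tcp(); s,d=snap('scene','s19'); p,d2=snap('top','t19')
cv2.imwrite('pics/m19.png',np.hstack([cv2.resize(s[200:340,220:380,::-1],None,fx=2.4,fy=2.4),cv2.resize(p[180:320,290:450,::-1],None,fx=2.4,fy=2.4)]))
for n,im in(('scene',s),('top',p)):
  for c,z in(('red',12),('yellow',68),('green',68)):
    m=mask(im,c); w=np.zeros_like(m)
    if n=='scene': w[210:300,235:350]=1
    else: w[200:320,285:430]=1
    m*=w; n_,l,st,_=cv2.connectedComponentsWithStats(m)
    if n_<2: print(n,c,'none'); continue
    k=1+np.argmax(st[1:,4]); yx=np.argwhere(l==k); u,v=np.median(yx[:,1]).astype(int),np.median(yx[:,0]).astype(int)
    print(n,c,u,v,rect(n,near(im,u,v,22,25),z/1000))
E
```

```text
t: 52.82
tcp_pos: [0.579, 0.0118, 0.0742]
tool_rot: [0.748, 0.663, -0.0, -0.0]
force: [0.5, -0.2, 0.9]
finger_gap: 0.599
t: 53.95
tcp_pos: [0.5192, 0.2017, 0.2144]
tool_rot: [0.748, 0.664, -0.0, 0.0]
force: [-0.2, 0.6, -1.1]
finger_gap: 0.597
t 53.95 tcp mm [519.2 201.7 214.4] jaw deg -6.82 gap 0.597 F [-0.2  0.6 -1.1] q6 0.29 tilt 0.03
scene red 268 272 (array([460.2, -87.9]), array([459.3, -87.8]), (39.7, 39.4), -16.85736083984375)
scene yellow 312 259 (array([574.4, -34. ]), array([574. , -34.2]), (36.4, 34.5), 82.26962280273438)
scene green 323 248 (array([579.5,   8.4]), array([580.3,   9.8]), (41.9, 35.2), 84.64556121826172)
top red 371 285 (array([457.9, -83.7]), array([457.9, -83.8]), (35.0, 33.9), -17.007728576660156)
top yellow 346 230 (array([573.6, -32.2]), array([573.5, -32.4]), (35.3, 34.7), -7.7033538818359375)
top green 325 228 (array([578.3,  13.5]), array([578.5,  13.6]), (36.7, 34.6), -5.911895751953125)
```

View pics/m19.png

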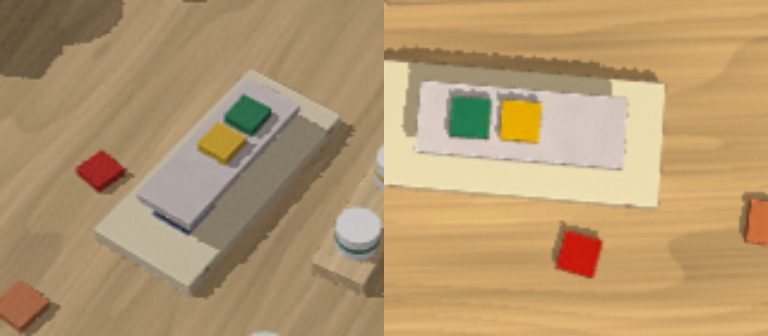

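```bash
python3 -m inch '[-0.75,-3.6,0,-0.022,-0.75,-3.6,0,-0.022,-0.75,-3.6,0,-0.022,-0.75,-3.6,-1,-0.022,-0.75,-3.6,-2,-0.022,-0.75,-3.6,-3,-0.022,-0.75,-3.6,-3,-0.023,-0.75,-3.5,-3,-0.023,0,0,-3,0,0,0,0,0,0,0,0,0]' 56 40; python3 -c "
from h import *
tcp(); p,d=snap('scene','s20'); cv2.imwrite('pics/m20.png',cv2.resize(p[210:320,210:340,::-1],None,fx=4,fy=4))"
```

```text
t: 55.42
tcp_pos: [0.4594, -0.0858, 0.065]
tool_rot: [0.804, 0.594, 0.0, 0.0]
force: [-0.0, 0.5, -0.2]
finger_gap: 0.56
t 55.42 tcp mm [459.4 -85.8  65. ] jaw deg -17.12 gap 0.56 F [-0.   0.5 -0.2] q6 -0.13 tilt 0.04
```

View pics/m20.png

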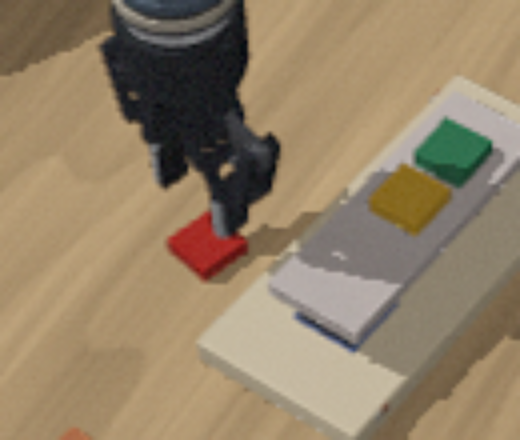

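```bash
python3 -m inch '[0,0,-2.5,0,0,0,-1.3,0,0,0,-0.5,0,0,0,-0.3,0,0,0,0,0,0,0,0,0]'; python3 -m inch '[0,0,0,0,0,0,0,0,0,0,0,0,0,0,0,0]' 15 60; python3 -c "
from h import *
tcp(); p,d=snap('scene','s21'); cv2.imwrite('pics/m21.png',cv2.resize(p[220:310,220:320,::-1],None,fx=4,fy=4))"
```

```text
t: 56.22
tcp_pos: [0.4592, -0.0853, 0.0188]
tool_rot: [0.804, 0.594, 0.0, 0.0]
force: [0.4, -0.7, 1.0]
finger_gap: 0.562
t: 56.72
tcp_pos: [0.4592, -0.0853, 0.0191]
tool_rot: [0.804, 0.594, 0.0, 0.0]
force: [-0.8, 0.5, 5.6]
finger_gap: 0.405
t 56.73 tcp mm [459.2 -85.3  19.1] jaw deg -17.07 gap 0.405 F [-0.8  0.5  5.6] q6 -0.13 tilt 0.05
```

View pics/m21.png

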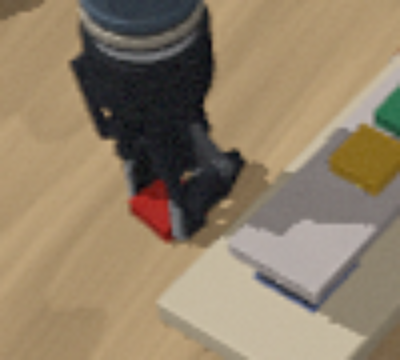

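```bash
python3 -m inch '[0,0,1,0,0,0,3,0,0,0,4,0,0,0,3,0,2.2,0.1,0,0.044,2.2,0.1,0,0.045,2.2,0.1,0,0.045,2.2,0.1,0,0.044,2.1,0.1,0,0,0,0,0,0,0,0,0,0,0,0,0,0]';  python3 -c "
from h import *
tcp(); p,d=snap('scene','s22'); cv2.imwrite('pics/m22.png',cv2.resize(p[190:320,230:390,::-1],None,fx=3,fy=3))"
```

```text
t: 58.28
tcp_pos: [0.5667, -0.08, 0.1284]
tool_rot: [0.748, 0.663, -0.0, -0.001]
force: [-2.1, -0.3, -0.2]
finger_gap: 0.404
t 58.27 tcp mm [566.7 -80.  128.4] jaw deg -6.89 gap 0.404 F [-2.1 -0.3 -0.2] q6 -0.22 tilt 0.09
```

View pics/m22.png

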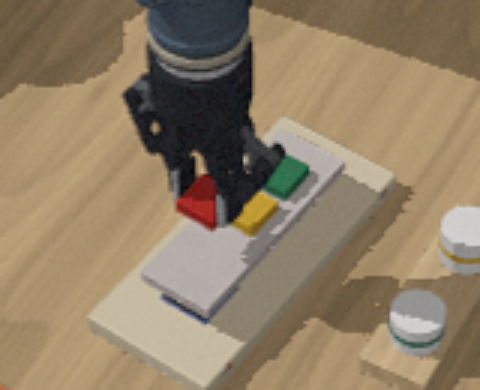

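```bash
python3 -m inch '[0,0,-2,0,0,0,-1.7,0,0,0,-0.8,0,0,0,-0.5,0,0,0,0,0,0,0,0,0]'; for i in 1 2 3 4; do python3 -m inch '[0,0,-0.1,0,0,0,0,0]' | egrep 'pos|force'; done
```

```text
t: 59.08
tcp_pos: [0.5684, -0.0803, 0.0789]
tool_rot: [0.748, 0.663, 0.0, 0.0]
force: [-0.6, 0.0, -0.2]
finger_gap: 0.402
tcp_pos: [0.5681, -0.0802, 0.0777]
force: [0.6, 0.3, 0.3]
tcp_pos: [0.568, -0.0802, 0.0764]
force: [0.5, 0.1, -0.6]
tcp_pos: [0.568, -0.0802, 0.0754]
force: [0.1, -0.5, -0.7]
tcp_pos: [0.5681, -0.0802, 0.0752]
force: [-1.7, 0.6, 4.2]
```

```bash
python3 -m inch '[0,0,0,0,0,0,0,0,0,0,0,0]' 60; python3 -m inch '[0,0,2,0,0,0,4,0,0,0,5,0,0,0,5,0,-1,3,0,0,-1.5,4,0,0,-1.5,4,0,0,-1.5,4,0,0,-1.5,4,0,0,-1.5,4,0,0,-1.5,4,0,0,-1.5,4,0,0,0,0,0,0,0,0,0,0]' - 40; python3 - <<'E'
from h import *
np.set_printoptions(suppress=True,precision=1)
tcp(); s,d=snap('scene','s23'); p,d2=snap('top','t23')
cv2.imwrite('pics/m23.png',np.hstack([cv2.resize(s[130:340,230:470,::-1],None,fx=1.6,fy=1.6),cv2.resize(p[180:320,110:270,::-1],None,fx=2.4,fy=2.4)]))
E
```

```text
t: 60.45
tcp_pos: [0.568, -0.0802, 0.0743]
tool_rot: [0.748, 0.663, -0.0, -0.0]
force: [-0.4, 0.3, 0.7]
finger_gap: 0.599
t: 62.2
tcp_pos: [0.4532, 0.2296, 0.2344]
tool_rot: [0.748, 0.664, -0.0, 0.0]
force: [0.1, 0.1, -0.4]
finger_gap: 0.603
t 62.2 tcp mm [453.2 229.6 234.4] jaw deg -6.84 gap 0.603 F [ 0.1  0.1 -0.4] q6 0.37 tilt 0.03
```

View pics/m23.png

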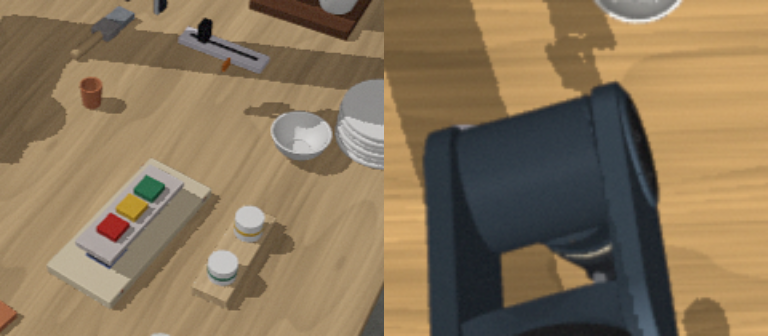

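```bash
python3 - <<'E'
from h import *
np.set_printoptions(suppress=True,precision=1)
p=cv2.imread('pics/t0.png' if 0 else 'pics/top0.png')[:,:,::-1].copy(); s=cv2.imread('pics/scene0.png')[:,:,::-1].copy()
X=cloud('top',np.load('d0.npy'))*1000
for u,v in [(150,240),(150,300),(147,255),(140,285),(161,258)]: print(u,v,np.median(X[v-1:v+2,u-1:u+2].reshape(-1,3),0),p[v,u])
h=cv2.cvtColor(p,cv2.COLOR_RGB2HSV)
m=((h[...,1]<40)&(h[...,2]>120)).astype(np.uint8); w=np.zeros_like(m); w[228:312,128:160]=1; m&=w; m=cv2.morphologyEx(m,cv2.MORPH_CLOSE,np.ones((9,9)))
for z in(.008,.012,.014): print('track',z,rect('top',m,z))
m=((h[...,2]<60)).astype(np.uint8)*w; n,l,st,ce=cv2.connectedComponentsWithStats(m); print(st,ce)
cs=np.argwhere(m); 
# grip top: columns beyond slot
o=mask(p,'orange'); o[:,:150]=0;o[:,172:]=0;o[:245]=0;o[270:]=0; print('marker top',rect('top',o,.016), np.argwhere(o).min(0),np.argwhere(o).max(0))
h2=cv2.cvtColor(s,cv2.COLOR_RGB2HSV); o=((h2[...,0]<18)&(h2[...,1]>190)&(h2[...,2]>110)).astype(np.uint8); w=np.zeros_like(o); w[160:185,360:385]=1;o*=w; print('marker sc',o.sum(),rect('scene',o,.016))
cv2.imwrite('pics/m24.png',np.hstack([cv2.resize(p[225:315,120:180,::-1],None,fx=6,fy=6,interpolation=cv2.INTER_NEAREST),cv2.resize(s[135:225,335:405,::-1],None,fx=6,fy=6,interpolation=cv2.INTER_NEAREST)]))
E
```

```text
150 240 [577.5 407.8  12.8] [221 215 221]
150 300 [442.7 404.7  11.7] [221 213 221]
147 255 [543.4 413.8  13.4] [217 210 219]
140 285 [471.4 415.9  52.7] [28 30 29]
161 258 [535.4 382.   14.6] [220 103   0]
track 0.008 (array([512.8, 419.9]), array([515.5, 419.1]), (169.4, 41.9), -2.1657333374023438)
track 0.012 (array([512.2, 418.7]), array([514.9, 418. ]), (168.9, 41.8), -2.1657333374023438)
track 0.014 (array([511.8, 418.1]), array([514.6, 417.4]), (168.6, 41.7), -2.1657257080078125)
[[     0      0    640    480 306957]
 [   132    239     16     61    243]] [[319.6 239.5]
 [141.7 277. ]]
marker top (array([535.1, 382.7]), array([535.1, 382.7]), (20.3, 4.5), 87.99303436279297) [257 156] [259 165]
marker sc 15 (array([539.3, 377.4]), array([538.4, 376.8]), (32.9, 6.7), -82.41088628768921)
```

View pics/m24.png

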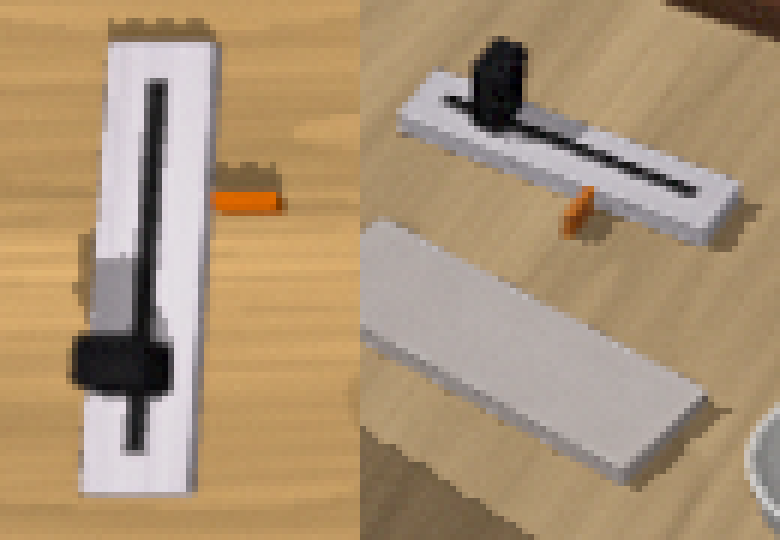

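```bash
python3 - <<'E'
from h import *
np.set_printoptions(suppress=True,precision=1)
p=cv2.imread('pics/top0.png')[:,:,::-1].copy(); s=cv2.imread('pics/scene0.png')[:,:,::-1].copy()
for v in range(252,264): print(v,[tuple(int(x) for x in p[v,u]) for u in(157,160,163,165,166,167)])
print('edges L',plane('top',[[138,231.8],[133,307.2]],.0125)*1000,'R',plane('top',[[156,231.8],[152,307.2]],.0125)*1000)
print('slot',plane('top',[[146.3,238.5],[142,300.5]],.0125)*1000)
# slot fit
h=cv2.cvtColor(p,cv2.COLOR_RGB2HSV); pts=[]
for v in list(range(241,275))+list(range(293,298)):
    r=p[v,137:153].astype(float).min(1); wt=np.clip(150-r,0,None); pts.append([137+(wt*np.arange(16)).sum()/wt.sum(),v])
P=plane('top',pts,.0125)[:,:2]*1000; k=np.polyfit(P[:,0],P[:,1],1); print('slot y=',k,np.degrees(np.arctan(k[0])), (P[:,1]-np.polyval(k,P[:,0])).std())
# scene slot
pts=[]
E
```

```text
252 [(134, 107, 68), (137, 109, 71), (175, 140, 90), (140, 113, 72), (177, 141, 91), (184, 146, 95)]
253 [(119, 94, 61), (120, 95, 62), (129, 103, 67), (127, 104, 66), (175, 139, 88), (186, 149, 97)]
254 [(121, 97, 64), (120, 94, 61), (119, 93, 61), (117, 92, 59), (131, 105, 66), (175, 140, 90)]
255 [(116, 94, 62), (115, 94, 61), (114, 94, 62), (112, 90, 58), (123, 99, 66), (173, 139, 89)]
256 [(128, 96, 62), (128, 94, 63), (126, 92, 59), (130, 94, 60), (125, 99, 65), (177, 142, 93)]
257 [(218, 103, 0), (214, 101, 0), (213, 102, 0), (220, 106, 0), (139, 87, 42), (184, 146, 94)]
258 [(222, 104, 0), (222, 103, 0), (218, 101, 0), (220, 103, 0), (130, 63, 0), (147, 105, 60)]
259 [(209, 96, 0), (208, 97, 0), (206, 96, 0), (191, 88, 0), (125, 57, 0), (138, 95, 47)]
260 [(168, 100, 37), (166, 95, 31), (166, 93, 31), (166, 95, 36), (159, 95, 37), (166, 120, 70)]
261 [(190, 151, 97), (188, 150, 95), (192, 150, 97), (193, 152, 101), (194, 153, 97), (194, 153, 97)]
262 [(202, 161, 104), (202, 160, 104), (201, 161, 103), (203, 161, 105), (204, 163, 107), (202, 163, 106)]
263 [(198, 159, 102), (196, 157, 101), (196, 158, 102), (196, 157, 100), (197, 157, 102), (194, 155, 99)]
edges L [[597.5 435.5  12.5]
 [428.1 442.   12.5]] R [[596.1 394.9  12.5]
 [426.6 400.3  12.5]]
slot [[581.4 416.4  12.5]
 [442.1 422.6  12.5]]
slot y= [ -0.  433.8] -1.5348535547773046 0.7768789727161176
```

```bash
python3 -m inch '[0.3,3.1,0,0.014,0.3,3.1,0,0.014,0.3,3.1,0,0.014,0.3,3.1,0,0.014,0.3,3.1,0,0.014,0.2,3.2,0,0.014,0,0,-3,0,0,0,-4,0,0,0,-4,0,0,0,0,0,0,0,0,0]'; python3 -c "
from h import *
tcp(); p,d=snap('scene','s25'); cv2.imwrite('pics/m25.png',cv2.resize(p[100:220,310:450,::-1],None,fx=4,fy=4))"
```

```text
t: 63.68
tcp_pos: [0.4715, 0.4166, 0.1256]
tool_rot: [0.72, 0.694, 0.001, 0.0]
force: [-0.6, 0.7, 0.2]
finger_gap: 0.599
t 63.67 tcp mm [471.5 416.6 125.6] jaw deg -2.14 gap 0.599 F [-0.6  0.7  0.2] q6 0.58 tilt 0.11
```

View pics/m25.png

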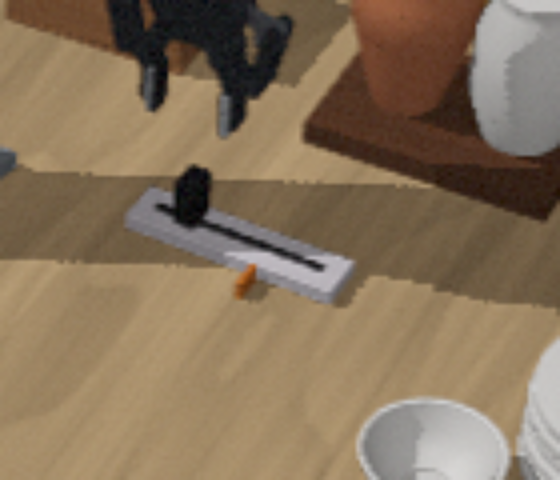

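```bash
python3 -m inch '[0,0.1,-3,0,0,0,-2.5,0,0,0,-1.5,0,0,0,-1,0,0,0,0,0]'; python3 -m inch '[0,0,0,0,0,0,0,0,0,0,0,0,0,0,0,0,0,0,0,0]' 5 30; python3 -c "
from h import *
tcp(); p,d=snap('scene','s26'); cv2.imwrite('pics/m26.png',cv2.resize(p[100:220,310:450,::-1],None,fx=4,fy=4))"
```

```text
t: 64.35
tcp_pos: [0.4702, 0.4178, 0.0446]
tool_rot: [0.72, 0.694, 0.0, -0.0]
force: [0.3, 0.2, 0.4]
finger_gap: 0.6
t: 64.97
tcp_pos: [0.4707, 0.4182, 0.0454]
tool_rot: [0.72, 0.694, 0.001, 0.0]
force: [0.4, -0.7, 5.2]
finger_gap: 0.228
t 64.97 tcp mm [470.7 418.2  45.4] jaw deg -2.06 gap 0.228 F [ 0.4 -0.7  5.2] q6 0.59 tilt 0.11
```

View pics/m26.png

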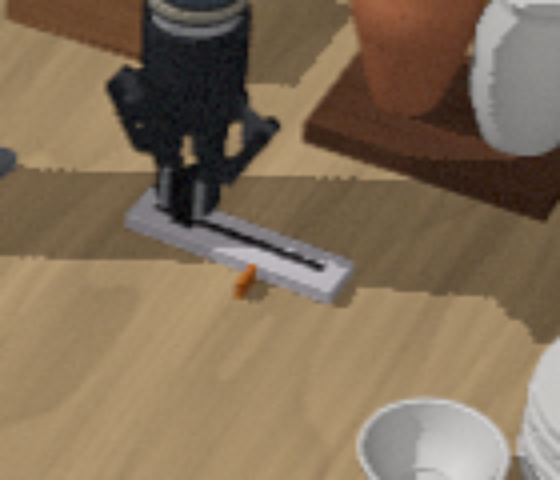

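```bash
python3 -m inch '[0.6,-0.02,0,0,0.6,-0.02,0,0,0.6,-0.02,0,0,0.6,-0.02,0,0,0.6,-0.02,0,0,0.6,-0.02,0,0,0.6,-0.02,0,0,0.6,-0.02,0,0,0.6,-0.02,0,0,0.6,-0.03,0,0,0.5,-0.02,0,0,0,0,0,0,0,0,0,0]';python3 - <<'E'
from h import *
tcp(); p,d=snap('scene','s27'); p2,d2=snap('top','t27')
cv2.imwrite('pics/m27.png',np.hstack([cv2.resize(p[110:210,320:440,::-1],None,fx=3.3,fy=3.3),cv2.resize(p2[210:310,110:230,::-1],None,fx=3.3,fy=3.3)]))
E
```

```text
t: 66.65
tcp_pos: [0.5358, 0.4158, 0.0454]
tool_rot: [0.72, 0.694, 0.001, 0.0]
force: [0.1, 0.3, 5.9]
finger_gap: 0.231
t 66.65 tcp mm [535.8 415.8  45.4] jaw deg -2.06 gap 0.231 F [0.1 0.3 5.9] q6 0.53 tilt 0.12
```

View pics/m27.png

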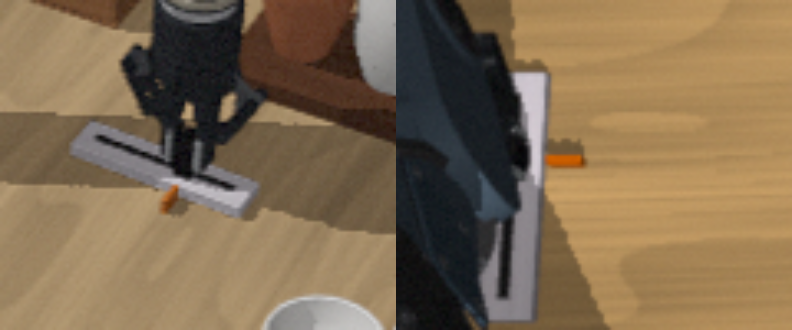

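```bash
python3 -m inch '[0.2,0,0,0,0,0,0,0,0,0,0,0]'; python3 -m inch '[0,0,0,0,0,0,0,0,0,0,0,0]' 60;python3 -m inch '[0,0,2,0,0,0,4,0,0,0,5,0,0,0,5,0,-2,-4,2,0,-2,-5,0,0,-2,-5,0,0,-2,-5,0,0,-1,-5,0,0,-1,-5,0,0,0,0,0,0,0,0,0,0]';python3 - <<'E'
from h import *
tcp(); p,d=snap('scene','s28'); p2,d2=snap('top','t28')
cv2.imwrite('pics/m28.png',np.hstack([cv2.resize(p[110:210,320:440,::-1],None,fx=3.3,fy=3.3),cv2.resize(p2[210:310,110:230,::-1],None,fx=3.3,fy=3.3)]))
cv2.imwrite('pics/m28b.png',p[:,:,::-1])
E
```

```text
t: 67.12
tcp_pos: [0.5372, 0.4158, 0.0454]
tool_rot: [0.72, 0.694, 0.0, 0.0]
force: [-0.7, -0.1, 5.6]
finger_gap: 0.223
t: 67.5
tcp_pos: [0.5368, 0.4153, 0.044]
tool_rot: [0.72, 0.694, -0.0, -0.0]
force: [0.3, -0.6, -0.5]
finger_gap: 0.599
t: 69.0
tcp_pos: [0.4377, 0.1256, 0.2255]
tool_rot: [0.72, 0.694, 0.001, 0.001]
force: [0.5, 0.3, 0.0]
finger_gap: 0.598
t 69.0 tcp mm [437.7 125.6 225.5] jaw deg -2.11 gap 0.598 F [0.5 0.3 0. ] q6 0.07 tilt 0.14
```

View pics/m28.png

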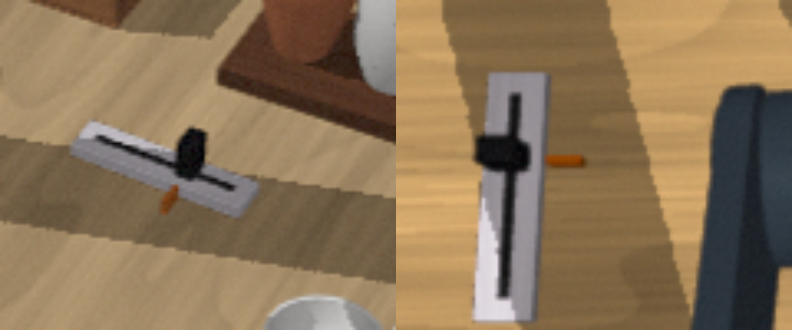

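View pics/m28b.png

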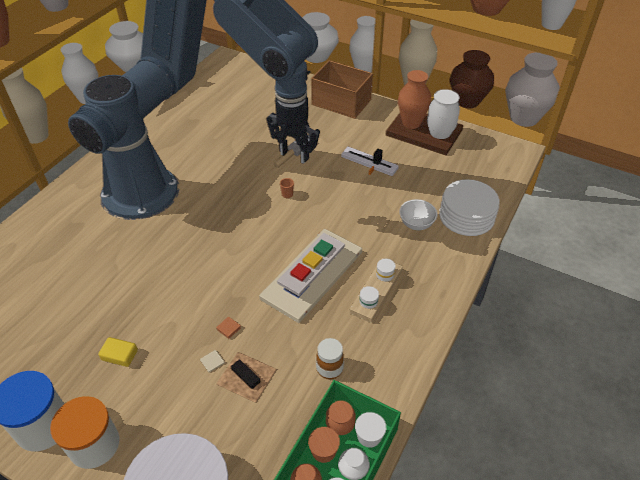

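```bash
python3 - <<'E'
from h import *
np.set_printoptions(suppress=True,precision=1)
p=cv2.imread('pics/t28.png')[:,:,::-1].copy(); s=cv2.imread('pics/s28.png')[:,:,::-1].copy()
for v in range(247,266): print(v,[int(p[v,u].mean()) for u in(136,138,140,142,148)],[tuple(int(x) for x in p[v,u]) for u in(158,162)])
for v in(250.5,251,258,260,262): print(v,plane('top',[140,v],.054)*1000,plane('top',[140,v],.014)*1000)
for z0 in(1,): print('marker',plane('top',[[161,257.8],[161,256.4]],.016)*1000)
D=np.mean([snap('top')[1] for i in range(6)],0); X=cloud('top',D)*1000
m=(X[...,2]>47)&(X[...,2]<62); m[:245]=0;m[270:]=0;m[:,:130]=0;m[:,155:]=0
Q=X[m]; print('grip top depth pts',m.sum(),Q.mean(0),Q.min(0),Q.max(0))
# scene: marker & grip in depth
D=np.mean([snap('scene')[1] for i in range(6)],0); X=cloud('scene',D)*1000
m=(X[...,2]>46)&(X[...,2]<60); m[:145]=0;m[170:]=0;m[:,:370]=0;m[:,:370]=0;m[:,392:]=0
print('scene grip',m.sum(),X[m].mean(0))
h2=cv2.cvtColor(s,cv2.COLOR_RGB2HSV); o=((h2[...,0]<18)&(h2[...,1]>190)&(h2[...,2]>70)); o[:160]=0;o[185:]=0;o[:,:360]=0;o[:,385:]=0
print('scene marker',o.sum(),X[o].round(1))
E
```

```text
247 [103, 146, 143, 146, 142] [(121, 95, 61), (122, 98, 63)]
248 [105, 143, 144, 149, 142] [(120, 97, 62), (119, 95, 61)]
249 [100, 141, 144, 149, 145] [(117, 93, 59), (117, 92, 61)]
250 [68, 114, 112, 116, 149] [(115, 93, 59), (116, 93, 60)]
251 [26, 42, 42, 39, 148] [(121, 96, 62), (121, 96, 61)]
252 [7, 12, 17, 14, 116] [(121, 96, 63), (124, 100, 65)]
253 [20, 16, 17, 16, 44] [(122, 98, 63), (123, 99, 63)]
254 [18, 22, 20, 20, 11] [(123, 97, 63), (121, 97, 60)]
255 [21, 18, 23, 17, 7] [(120, 97, 63), (121, 98, 65)]
256 [15, 21, 18, 22, 2] [(120, 93, 59), (123, 96, 62)]
257 [16, 18, 18, 17, 7] [(144, 72, 11), (146, 72, 15)]
258 [14, 16, 15, 18, 3] [(144, 68, 0), (145, 70, 0)]
259 [24, 7, 7, 6, 6] [(124, 57, 0), (126, 59, 0)]
260 [84, 17, 10, 12, 10] [(102, 59, 20), (105, 64, 25)]
261 [135, 68, 34, 38, 35] [(125, 101, 64), (129, 102, 67)]
262 [166, 138, 119, 113, 120] [(136, 110, 71), (135, 108, 70)]
263 [150, 143, 148, 124, 150] [(131, 105, 69), (130, 104, 65)]
264 [149, 145, 149, 123, 153] [(139, 110, 73), (138, 111, 70)]
265 [142, 143, 148, 123, 153] [(143, 114, 75), (143, 115, 74)]
250.5 [[546.4 417.4  54. ]] [[554.2 429.4  14. ]]
251 [[545.3 417.3  54. ]] [[553.  429.4  14. ]]
258 [[529.9 416.9  54. ]] [[537.1 429.   14. ]]
260 [[525.5 416.8  54. ]] [[532.6 428.9  14. ]]
262 [[521.1 416.7  54. ]] [[528.  428.8  14. ]]
marker [[535.6 381.6  16. ]
 [538.7 381.7  16. ]]
grip top depth pts 111 [536.8 417.7  52.6] [527.8 404.7  47.4] [546.1 431.   55.5]
scene grip 58 [538.3 413.4  52.3]
scene marker 20 [[537.3 391.8  17.7]
 [534.7 391.   13.4]
 [537.3 392.3  13.5]
 [534.6 384.3  14.7]
 [537.9 383.9  16.4]
 [533.9 379.3  14.5]
 [537.7 377.6  17.4]
 [537.8 384.7  11.9]
 [537.7 392.5   5.8]
 [536.3 374.1  15.7]
 [537.8 377.9  13.4]
 [537.7 385.7   7.3]
 [534.2 372.2  12.5]
 [537.6 371.4  14.5]
 [536.5 381.5   6.2]
 [537.  387.7   1.5]
 [537.1 373.2   9.1]
 [537.7 379.3   4.6]
 [535.1 371.1   6. ]
 [536.9 374.2   4.3]]
```

```bash
python3 - <<'E'
from h import *
np.set_printoptions(suppress=True,precision=1)
s,_=snap('scene','s29'); p,_=snap('top','t29')
cv2.imwrite('pics/m29.png',np.hstack([cv2.resize(s[210:340,240:400,::-1],None,fx=2.4,fy=2.4),cv2.resize(p[180:310,280:440,::-1],None,fx=2.4,fy=2.4)]))
X=cloud('scene',np.mean([snap('scene')[1] for i in range(6)],0))*1000
e=np.array([.1193,.9929]);f=np.array([.9929,-.1193])
for c in('red','yellow','green'):
    m=mask(s,c); w=np.zeros_like(m); w[225:290,280:345]=1; m=(m*w>0)
    u,v=np.median(np.argwhere(m),0)[::-1].astype(int); r=rect('scene',near(s,u,v,22,25),.068); q=X[v-2:v+3,u-2:u+3].reshape(-1,3)
    d=r[1]-[572.1,-34.3]; print(c,r[1],r[2],'z',np.median(q[:,2]),'along',d@e,'across',d@f)
h=cv2.cvtColor(s,cv2.COLOR_RGB2HSV); m=(h[...,1]<42)&(h[...,2]>110)&(abs(X[...,2]-56)<6); w=np.zeros_like(m); w[225:300,270:350]=1; m&=w
Q=X[m];q=Q[:,:2]-[573,-33]; A=np.c_[q@e,q@f,np.ones(len(q))]; print('shelf tilt/100, z',np.linalg.lstsq(A,Q[:,2],rcond=None)[0]*[100,100,1],len(Q))
E
```

```text
red [568.6 -82. ] (39.2, 33.7) z 67.76770732017856 along -47.724108268567285 across 2.253697005062473
yellow [574.  -34.2] (36.4, 34.5) z 68.24747076204108 along 0.3721514409788665 across 1.8750218412506177
green [580.4   9.3] (42.4, 36.1) z 68.4671242218633 along 44.32443648305434 across 2.989779424163121
shelf tilt/100, z [ 0.1 -0.7 55.9] 972
```

View pics/m29.png

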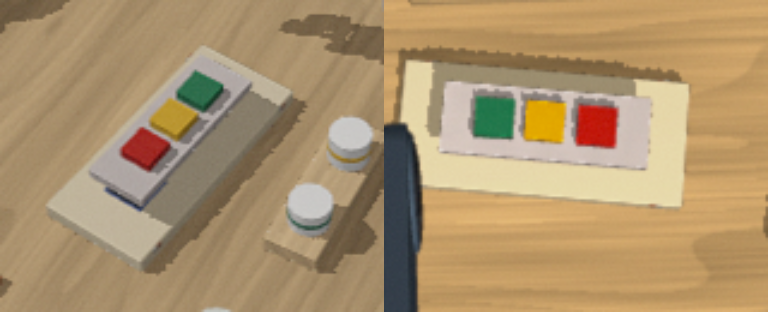

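```bash
python3 -c "
from station import job
print(job.sign_off())"
```

```text
the job is handed in; nothing more can be done
None
```

The kiln car is set up as asked and the job is handed in, after about 70 s of robot time against the 210 s limit.

What I did, in order:
- **Spent bar:** moved to the middle of the cork mat.
- **Shims:** the deck carries the 24 mm blue-band prop, so I stacked the 18 mm shim and one 6 mm shim on the blue square.
- **Shelf:** laid across prop and stack.
- **Tiles:** only red, yellow and green were there; I laid them flat in a row on the shelf. Red was knocked off onto the bench while I was moving green, so I picked it up and put it back.
- **Damper:** slid to the orange marker last.

Last checks:
- **Heights:** the shelf top reads about 56 mm and the tile tops about 68 mm, both as they should be.
- **Level:** no tilt along the shelf's length. The last fit gave 0.7 mm per 100 mm across it, although a fit just after laying it gave 0.05; I think the later one picked up edge pixels and did not look further.
- **Shelf centring:** it sits about 1.5–2 mm off the deck centre, towards the shim end; I left it.
- **Damper:** the top camera puts the grip within about 0.5 mm of the marker, the scene camera within about 2 mm. The two cameras also disagree by 1–3 mm on other objects.
- **Bystanders:** the beaker, jar and bowl were not touched.

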